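# Retain the winder pulley with a spring clip

## Task

Put the wooden pulley ring over the winder's upright spindle so that it sits flat on its metal boss, then lock it on: push the open spring clip sideways into the groove near the top of the spindle until it snaps fully home, and let go. Work gently: never press or push on the winder (stand and spindle), with the gripper or through the clip, with more than 40 N, and leave the other things on the bench where they are.

Things in the scene. Friction and masses are not known exactly. Their poses are not given: they have to be found in the camera images.
- stand: winder stand fixed to the bench: plywood foot 130 (x) x 110 (y) x 20 mm tall, round aluminium boss 44 dia x 8 tall on its middle. Origin: centre of the foot's underside, z up. An upright round steel spindle 20 mm dia rises from the boss. A groove 15 dia and 7 tall runs round it: roof 19 mm and floor 26 mm below the spindle's flat top
- seat (a point): centre of the boss's top, on the spindle's axis, 28 mm above the stand's origin; the pulley's underside rests here. THE SPINDLE'S HEIGHT IS NOT MEASURED: it was screwed in by hand and its flat top stands anywhere from 71 to 93 mm above the stand's origin. Find it by touching its top or by looking; it holds still under 40 N
- pulley: plain wooden pulley ring lying flat: outer dia 52, hole dia 26, 14 mm tall, 40 to 85 g. Origin: centre of the underside, z up
- clip: open two-pronged steel spring clip lying flat, plate 5 mm thick, 65 long x 34 wide, 60 g. Origin: underside, centre of the throat, where the spindle's axis lies when home. x points out of the mouth (it is pushed along its own +x), z up. Underside flat and solid from x = -44 to -8 mm
- clip_tab (a point): on the clip: centre of its upright finger tab, 32 mm behind the throat centre and 22.5 mm above the underside. The tab is 24 long (x) x 12 thick (y), from the plate's top (5 mm above the underside) to 40 mm; grip it across its thickness. Axes as the clip's
- clip_mouth (a point): on the clip: end of the flared mouth, 20 mm ahead of the throat centre, at mid-thickness; takes the groove in up to 5 mm off-centre. The lips (11 mm apart, 8 mm ahead of the throat) spring apart at about 6 to 10 N of push, the force then falls, and about 12 mm on the throat's back meets the groove and force climbs steeply: home. At a wrong height the lips jam on the 20 mm spindle
- glue: bystander: white glue bottle, 42 dia x 120 tall; to be left alone
- spray: bystander: blue spray can, 66 dia x 180 tall; to be left alone
- mug: bystander: white mug, 84 dia x 90 tall; to be left alone
- tape: bystander: yellow tape measure, 70 x 65 x 36; to be left alone
- driver: bystander: screwdriver lying down; to be left alone
- wrench: bystander: wrench lying down; to be left alone
- offcut: bystander: plywood offcut, 110 x 50 x 18; to be left alone
- washer: bystander: plain flat steel washer, 36 outer dia, 4 thick; not part of the job; to be left alone
Mind the look-alikes: they are no part of the job. Leave any blue or yellow look-alike of the clip alone.

How it is judged:
By the outcome, as a careful person would: the job done as asked, in the order asked, and still so for the second after the job is handed in, with the robot touching nothing.
It also fails if it takes over 70 s, if anything falls off the work surface, if the arm or the gripper's body presses on something with over 40 N, if the wrist force passes 120 N, or if a joint passes its speed limit or range.

## Robot

A 6-joint arm with a two-finger parallel gripper is mounted at the origin on the work surface. World frame = base frame: x ahead of the robot, y to its left, z up, the work surface at z = 0. Lengths are in m, angles in degrees, forces in N, time in s.
With the tool pointing down it reaches from about 0.375 to 0.825 m from the base axis. Payload 5.5 kg.
Tool frame: the origin (TCP) lies midway between the tips of the shut fingers; the grasp point (between the pads) lies tcp_to_grasp behind it (tcp_to_grasp is the distance from the TCP to the grasp point, in m); z points along the fingers, y is the direction in which the jaws open and shut (so a half turn about z gives the same grasp; the last joint's range is limited). The gripper opens to 85 mm and grips with 20 to 120 N. Pads are 22 mm wide; open, the fingers measure 114 mm over their backs; the gripper's body (76 mm by 85 mm) begins 54 mm behind the grasp point. The pads swing forward as they close: fully open they stand 13 mm farther back than shut.
Start: joints at [65.145, 17.962, -2.699, 69.339, 0, 90], TCP at [0.252, 0.544, 0.21] pointing down, gripper open.
Joint ranges: [-152.73, 152.73], [-39.44, 99.34], [-58.76, 71.6], [-118.89, 123.64], [-81.53, 83.1], [-180, 180]. Speed limits (degrees/s): [136.94, 136.94, 172.46, 180, 180, 180].

## Interface

Orientations are given as a 3x3 rotation matrix whose columns are the frame's x, y, z axes.
In Python, from cell import read_state, read_camera, camera_info, hand_in, tcp_to_grasp gives the robot as it stands. The module is installed in compiled form; this text tells all that it offers.
- The arm moves only by the tool arm_command, never from a script. Its arguments are lists of equal length, an entry for each row: "hand": the closure, from -1 (fully open) to 1 (shut); "dp": the shift along the tool's x, y, z in mm, a list of three; "turn": the turn, a rotation vector about the tool's x, y, z in rad, a list of three. In form: {"hand": [hand, ...], "dp": [[dx, dy, dz], ...], "turn": [[rx, ry, rz], ...]}. A call has 1 to 20 rows; each row shifts and turns the pose as measured when the row begins, along the tool's axes as they then stand; what a row does not reach is not made up. A row lasts 1/8 s, in which the tool goes at most 62.5 mm and 10.7 degrees, less where a joint would pass 70% of its speed; a pose out of reach is approached as far as the arm can. A call with a gripper value outside its range is refused whole. The fingers move at their own pace and stop on an object; "grip_force" is the grip in N (left out, the last holds). Time passes only in rows, so rows that do not move let the fingers close. It gives the time, the measured TCP pose, the force and the opening at its end, in the units of the state.
- read_state(): the state, without advancing time (a new reading comes with each control period).
- read_camera(name): name is "scene" or "top" or "wrist"; returns the picture (400x640x3 uint8, red, green, blue); there is no depth.
- camera_info(name): a dict with "fx", "fy", "cx", "cy" (pixels), "k1" (the pictures are not rectified: a ray, as slopes to the right and down, at radius r is drawn at 1 + k1 r^2 times it, then the intrinsics apply), "rvec" (rotation vector, rad) and "tvec" (3), from world to camera coordinates, as OpenCV has them. Camera axes: x right, y down, z forward; pixel columns grow to the right and rows downward; lengths in m; the calibration is good to about 2 mm. A picture is of the moment at which its call begins: read the wrist's pose just before it. camera_info takes no time and is no camera call; for the wrist camera it gives the pose at the moment of the call.
- hand_in(): hands the job in, once; it reports no verdict.
The state is a dict: "time": time; "joint_positions": joint angles; "dq": joint speeds; "tau": joint torques, N m; "tool_pos": TCP position; "tool_rot": TCP orientation; "wrist_force": force on the tool from outside, world axes, zero at the start; "torque": the same for the moment, N m; "opening": finger opening in m.
Only numpy, scipy, OpenCV 4.12 (cv2) and the standard library are available. Lean on these libraries where they do the work, as an engineer would, in place of code of your own. Each camera call takes 0.05 s, during which the arm holds its last target. There are 200 camera calls.

## Working session

There is one attempt and no reset: what is moved stays moved. The work goes in short steps, Python scripts to look and compute and a tool call to move; the robot and the scene stay as the last step left them, time stands still between calls to the robot, and variables do not carry over. Pictures are saved under pics/ and viewed, about 8 in all and at most 12, crops included, and the job is handed in when it is done.

Besides the shell and the picture viewer there is one more tool, called after "Call:" as name(argument=value, ...) on one line, values as JSON. arm_command: Moves the arm, as the interface text tells. Its arguments: {"type":"object","properties":{"hand":{"type":"array"},"dp":{"type":"array"},"turn":{"type":"array"},"grip_force":{"type":"number"}},"required":["hand","dp","turn"]}

```bash
mkdir -p pics
cat > h.py <<'E'
import numpy as np, cv2
from cell import *
def cam(n):
    c=camera_info(n); R=cv2.Rodrigues(np.array(c["rvec"],float))[0]; return c,R,np.array(c["tvec"],float).ravel()
def ray(c,R,t,u,v):
    x=(u-c["cx"])/c["fx"]; y=(v-c["cy"])/c["fy"]; rd=np.hypot(x,y); r=rd
    for _ in range(20): r=rd/(1+c["k1"]*r*r)
    s=r/rd if rd>0 else 1
    d=R.T@np.array([x*s,y*s,1]); return -R.T@t, d/np.linalg.norm(d)
def onplane(cm,u,v,z):
    o,d=ray(*cm,u,v); return o+d*(z-o[2])/d[2]
def tri(cm1,p1,cm2,p2):
    o1,d1=ray(*cm1,*p1); o2,d2=ray(*cm2,*p2)
    s=np.linalg.lstsq(np.c_[d1,-d2],o2-o1,rcond=None)[0]
    a=o1+s[0]*d1;b=o2+s[1]*d2; return (a+b)/2,np.linalg.norm(a-b)
def proj(cm,P):
    c,R,t=cm; q=R@np.array(P)+t; x,y=q[:2]/q[2]; k=1+c["k1"]*(x*x+y*y)
    return np.array([c["fx"]*x*k+c["cx"],c["fy"]*y*k+c["cy"]])
def shot(n,f):
    im=read_camera(n)[:,:,::-1].copy(); cv2.imwrite("pics/"+f,im); return im
E
python3 - <<'E'
from h import *
np.set_printoptions(precision=4,suppress=True)
s=read_state(); print(s, tcp_to_grasp)
for n in("scene","top","wrist"):
    print(n,camera_info(n), ray(*cam(n),320,200)); shot(n,n+"0.png")
a=cv2.imread("pics/scene0.png");b=cv2.imread("pics/top0.png")
E
```

```text
{'time': 0.0, 'joint_positions': array([65.1475, 18.0047, -2.7542, 69.3387,  0.    , 90.0007]), 'dq': array([-0.0255,  0.0128,  0.1102,  0.0817,  0.0471, -0.0606]), 'tau': array([  0.0004, -53.9589,  33.9749,   0.0192,   0.0001,   0.    ]), 'tool_pos': array([0.2519, 0.5439, 0.2087]), 'tool_rot': array([[-0.9074,  0.4203, -0.0007],
       [ 0.4203,  0.9074, -0.0015],
       [ 0.    , -0.0017, -1.    ]]), 'wrist_force': array([-0.3947, -0.2424, -0.2164]), 'torque': array([-0.0303,  0.0444,  0.0177]), 'opening': 0.08535453990515687} 0.0187
scene {'fx': 390.7553000404758, 'fy': 390.7553000404758, 'cx': 318.5999319005719, 'cy': 204.3633684038618, 'k1': -0.013608463892507295, 'rvec': array([ 0.9936,  2.2469, -1.277 ]), 'tvec': array([ 0.3828, -0.1409,  1.2746])} (array([1.101 , 0.5231, 0.5524]), array([-0.622 , -0.5933, -0.511 ]))
top {'fx': 433.0144070059753, 'fy': 433.0144070059753, 'cx': 321.5985947378309, 'cy': 202.94603321203516, 'k1': -0.12046363098373745, 'rvec': array([ 2.1595, -2.2155,  0.094 ]), 'tvec': array([0.0014, 0.5453, 1.222 ])} (array([0.4514, 0.0013, 1.2597]), array([ 0.0823, -0.0076, -0.9966]))
wrist {'fx': 327.8500851336579, 'fy': 327.8500851336579, 'cx': 317.7436394123116, 'cy': 200.4209587020576, 'k1': 0.015842342451517735, 'rvec': array([-2.4248, -1.5501, -0.2342]), 'tvec': array([-0.5995, -0.0378,  0.379 ])} (array([0.1825, 0.5765, 0.3726]), array([ 0.2708, -0.1187, -0.9553]))
```

View pics/top0.png

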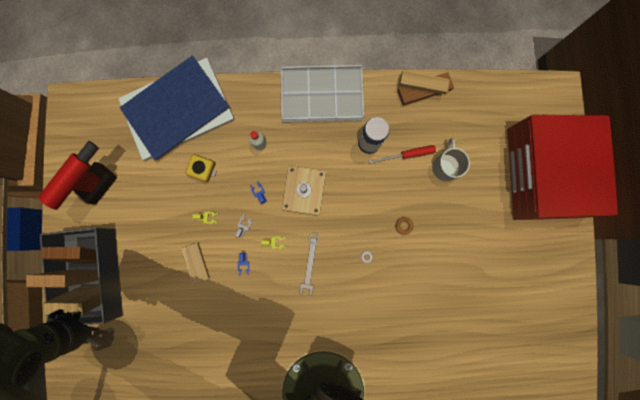

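View pics/scene0.png

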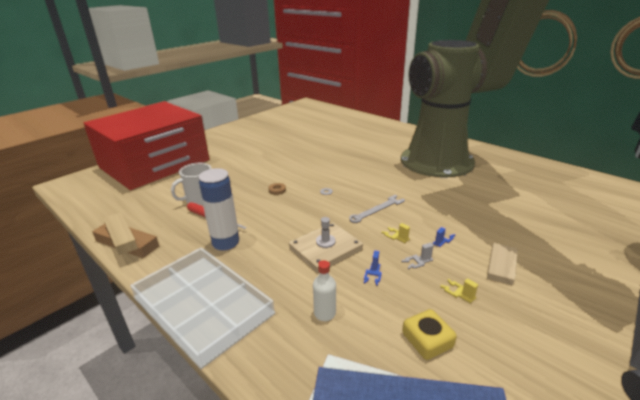

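The top view shows the stand at (304,190), the pulley at (404,226) and the steel clip at (244,226) among blue and yellow look-alikes. The scene view shows the spindle at (325,230) and the clip at (420,257). Next I'll zoom in and measure.

Run:
```python
from h import *
np.set_printoptions(precision=4,suppress=True)
a=cv2.imread("pics/top0.png");b=cv2.imread("pics/scene0.png")
r=lambda im,x,y,w,h,W,H:cv2.resize(im[y:y+h,x:x+w],(W,H),interpolation=cv2.INTER_CUBIC)
A=np.hstack([r(a,220,160,110,90,400,327)[:300], r(a,379,201,50,50,300,300)])
B=np.hstack([r(b,285,210,80,60,400,300), r(b,395,235,80,60,400,300)])
A=cv2.copyMakeBorder(A,0,0,0,100,0)
cv2.imwrite("pics/crop1.png",np.vstack([A,B]))
T=cam("top")
for n,u,v,z in(("stand",304,190,.02),("pulley",404,226,.014),("clip",244,226,.005)): print(n,onplane(T,u,v,z))
hsv=cv2.cvtColor(a,cv2.COLOR_BGR2HSV)
def big(m,x,y,w,h):
    mm=np.zeros_like(m);mm[y:y+h,x:x+w]=m[y:y+h,x:x+w]
    c=max(cv2.findContours(mm,0,2)[0],key=cv2.contourArea);return c
# pulley: darker brown/ saturated
m=((hsv[:,:,2]<130)&(hsv[:,:,1]>90)).astype(np.uint8)*255
c=big(m,385,208,38,38);print(cv2.contourArea(c),cv2.minEnclosingCircle(c),cv2.fitEllipse(c))
m=((hsv[:,:,1]<70)&(hsv[:,:,2]>60)).astype(np.uint8)*255
c=big(m,232,210,25,32);print("clip",cv2.contourArea(c),cv2.minAreaRect(c),cv2.boundingRect(c))
c=big(m,285,170,40,40);print("boss",cv2.contourArea(c),cv2.minEnclosingCircle(c))
print(hsv[226,398],hsv[240,380],hsv[226,404])
```

```text
stand [0.5839 0.0371 0.02  ]
pulley [ 0.4728 -0.2492  0.014 ]
clip [0.485  0.2141 0.005 ]
190.5 ((403.0, 225.0), 9.055485725402832) ((402.62286376953125, 224.95938110351562), (15.581633567810059, 16.857728958129883), 1.6932586431503296)
clip 120.0 ((242.7586212158203, 226.60345458984375), (11.513111114501953, 22.469135284423828), 21.801410675048828) (235, 215, 17, 22)
boss 165.5 ((303.54998779296875, 189.5500030517578), 7.707570552825928)
[ 14 160 129] [ 19 130 174] [ 19 138 146]
```

View pics/crop1.png

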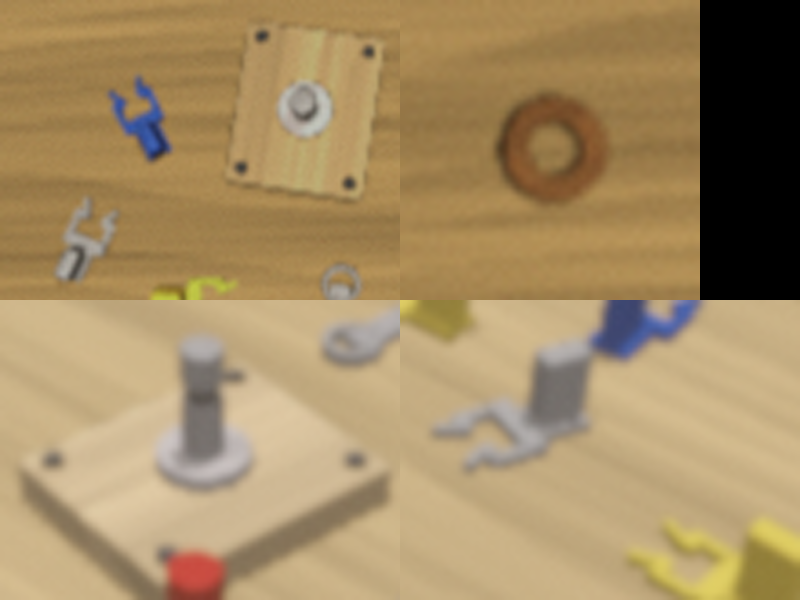

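The crop shows the steel clip with its mouth toward roughly +x and its tab at the -x end. I'll fly above it for a wrist view.

Call:
arm_command(hand=[-1, -1, -1, -1, -1, -1, -1, -1], dp=[[-50, -29, 0], [-50, -29, 0], [-50, -29, 0], [-50, -29, 0], [-50, -29, 0], [-50, -29, 0], [-50, -29, 0], [0, 0, 0]], turn=[[0, 0, 0], [0, 0, 0], [0, 0, 0], [0, 0, 0], [0, 0, 0], [0, 0, 0], [0, 0, 0], [0, 0, 0]])

```text
time: 1.15
tool_pos: [0.4907, 0.2035, 0.2068]
tool_rot: [[-0.909, 0.418, -0.001], [0.418, 0.909, -0.003], [-0.0, -0.003, -1.0]]
wrist_force: [0.8, 0.5, -1.0]
opening: 0.0853
```

```bash
cat >> h.py <<'E'
np.set_printoptions(precision=4,suppress=True)
def todp(target,yaw_dir=None):
    s=read_state(); R=s["tool_rot"]; d=R.T@(np.array(target)-s["tool_pos"])*1000
    print("tcp",s["tool_pos"],"t",s["time"],"dp mm",d.round(1),"rows",np.linalg.norm(d)/60)
    if yaw_dir is not None: # want tool x along yaw_dir
        v=R.T@np.array([*yaw_dir,0]); print("turn z rad",np.arctan2(v[1],v[0]).round(4))
    # tilt fix: rotate tool z to world -z
    w=R.T@np.array([0,0,-1.]); print("tilt fix",np.cross([0,0,1],w).round(4))
E
python3 - <<'E'
from h import *
s=read_state();print(s["tool_pos"],s["tool_rot"],s["joint_positions"],s["wrist_force"])
W=cam("wrist");im=shot("wrist","w1.png")
for n,P in(("clip",(.485,.214,.005)),("stand",(.584,.037,.02))): print(n,proj(W,P))
E
```

```text
[0.4907 0.2035 0.2068] [[-0.9086  0.4176 -0.0012]
 [ 0.4176  0.9086 -0.0026]
 [-0.     -0.0028 -1.    ]] [ 22.5949  10.7332 -12.4319  66.9537  -0.1117  47.2756] [ 0.7995  0.4524 -0.9767]
clip [324.2852 160.942 ]
stand [226.3289 295.1799]
```

View pics/w1.png

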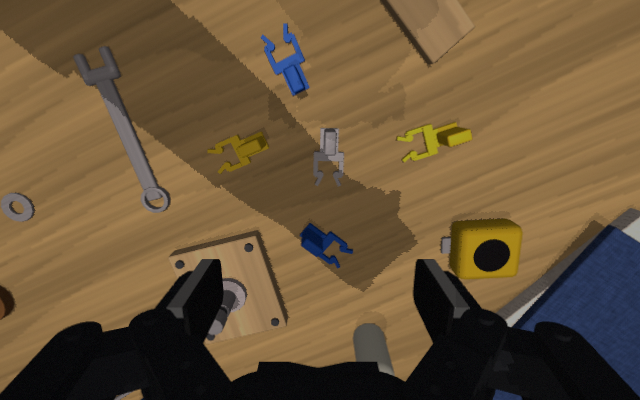

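The steel clip is at (328,155) with its mouth pointing down the image, nearly along tool -x. The stand is at the lower left, partly behind a finger. I'll fly over the stand for a spindle fix.

Call:
arm_command(hand=[-1, -1, -1, -1, -1], dp=[[-38, -28, 0], [-38, -28, 0], [-38, -28, 0], [-38, -28, 0], [0, 0, 0]], turn=[[0, 0, 0], [0, 0, 0], [0, 0, 0], [0, 0, 0], [0, 0, 0]])

```text
time: 1.82
tool_pos: [0.5816, 0.0438, 0.2057]
tool_rot: [[-0.914, 0.406, -0.004], [0.406, 0.914, 0.001], [0.004, -0.001, -1.0]]
wrist_force: [0.3, 0.8, 0.3]
opening: 0.0853
```

Run:
```python
from h import *
s=read_state();print(s["tool_pos"]);np.save("w2pose.npy",s["tool_pos"])
W=cam("wrist");im=shot("wrist","w2.png")
import pickle;pickle.dump(W,open("w2cam.pkl","wb"))
for z in(.02,.028,.07,.09): print(z,proj(W,(.584,.037,z)))
cv2.imwrite("pics/w2c.png",cv2.resize(im[60:310,180:480],(780,600 if 0 else 650),interpolation=cv2.INTER_CUBIC)[:600])
```

```text
[0.5816 0.0438 0.2057]
0.02 [312.7541 177.483 ]
0.028 [312.644 179.173]
0.07 [311.9769 189.4115]
0.09 [311.5945 195.2788]
```

View pics/w2c.png

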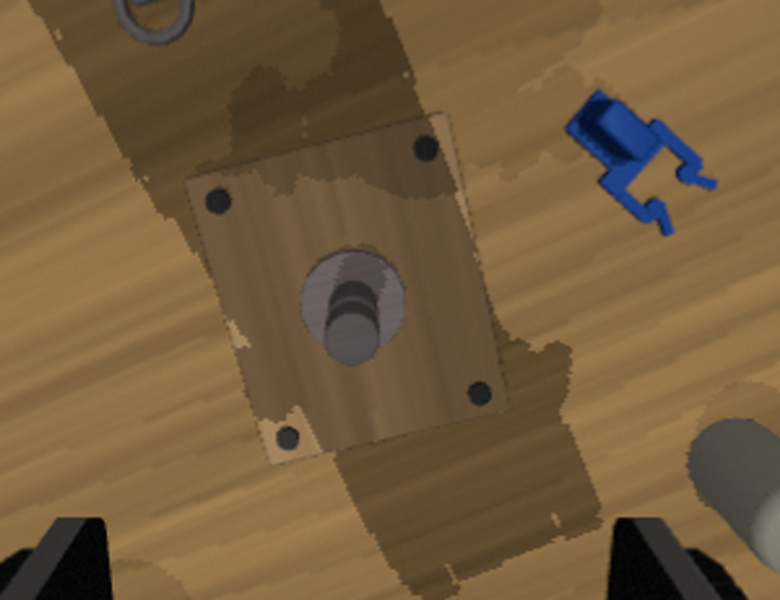

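Stand in w2 (crop scale 2.6): boss centre at about (353,301), spindle top at about (351,338), and foot corners (187,178), (446,113), (507,408), (270,465).

Run:
```python
from h import *
import pickle
W=pickle.load(open("w2cam.pkl","rb")); T=cam("top"); S=cam("scene")
f=lambda u,v:(180+u/2.6,60+v/2.6)
C=[onplane(W,*f(*p),.02) for p in((187,178),(446,113),(507,408),(270,465))]
for c in C: print(c)
print("sides",[np.linalg.norm(C[i]-C[i-1]).round(4) for i in range(4)],"centre",np.mean(C,0))
B=onplane(W,*f(353,301),.028);print("boss wrist",B,"top",onplane(T,303.55,189.55,.028))
for z in(.07,.075,.08,.085,.09,.095): print(z,onplane(W,*f(351,338),z),proj(W,(*B[:2],z)))
print(tri(W,f(351,338),S,(325.4,219)))
# pulley
print("pulley",[onplane(T,402.7,225,z) for z in(.007,.014)])
todp([.475,-.247,.2])
```

```text
[0.5105 0.0004 0.02  ]
[0.5294 0.1049 0.02  ]
[0.6543 0.0827 0.02  ]
[ 0.6368 -0.0233  0.02  ]
sides [np.float64(0.1285), np.float64(0.1063), np.float64(0.1268), np.float64(0.1075)] centre [0.5827 0.0412 0.02  ]
boss wrist [0.582  0.0416 0.028 ] top [0.5843 0.0381 0.028 ]
0.07 [0.5857 0.0394 0.07  ] [315.5054 185.6024]
0.075 [0.5845 0.04   0.075 ] [315.4694 186.9457]
0.08 [0.5832 0.0406 0.08  ] [315.4322 188.3317]
0.085 [0.582  0.0412 0.085 ] [315.3938 189.7628]
0.09 [0.5808 0.0417 0.09  ] [315.3541 191.2409]
0.095 [0.5796 0.0423 0.095 ] [315.3131 192.7685]
(array([0.5819, 0.0416, 0.0834]), np.float64(0.001592410998620685))
pulley [array([ 0.4759, -0.2469,  0.007 ]), array([ 0.4758, -0.2455,  0.014 ])]
tcp [0.5808 0.0451 0.2057] t 1.875 dp mm [ -21.3 -310.     5.7] rows 5.179105328091967
tilt fix [-0.0003 -0.0052  0.    ]
```

Call:
arm_command(hand=[-1, -1, -1, -1, -1, -1, -1], dp=[[-3, -51, 5], [-3, -51, 5], [-3, -51, 5], [-3, -51, 5], [-3, -51, 5], [-3, -51, 5], [0, 0, 0]], turn=[[0, -0.005, 0], [0, 0, 0], [0, 0, 0], [0, 0, 0], [0, 0, 0], [0, 0, 0], [0, 0, 0]])

```text
time: 2.75
tool_pos: [0.4727, -0.2343, 0.174]
tool_rot: [[-0.923, 0.384, -0.0], [0.384, 0.923, 0.005], [0.002, 0.004, -1.0]]
wrist_force: [0.3, 0.5, 0.2]
opening: 0.0853
```

Run:
```python
from h import *
W=cam("wrist");im=shot("wrist","w3.png")
hsv=cv2.cvtColor(im,cv2.COLOR_BGR2HSV)
p=proj(W,(.4755,-.246,.014)).astype(int);print(p)
x0,y0=p-60
sub=im[y0:y0+120,x0:x0+120]
h=hsv[y0:y0+120,x0:x0+120]
m=((h[:,:,0]<15)&(h[:,:,1]>130)).astype(np.uint8)*255
m=cv2.morphologyEx(m,cv2.MORPH_OPEN,np.ones((3,3)))
for c in sorted(cv2.findContours(m,0,2)[0],key=cv2.contourArea)[-2:]:
    e=cv2.fitEllipse(cv2.convexHull(c));u,v=e[0][0]+x0,e[0][1]+y0
    P=onplane(W,u,v,.014);print(cv2.contourArea(c),e,P)
todp([P[0],P[1],.06])
cv2.imwrite("pics/w3c.png",cv2.resize(np.hstack([sub,cv2.cvtColor(m,8)]),None,fx=3,fy=3))
```

```text
[307 184]
1832.5 ((56.64922332763672, 57.522911071777344), (49.08343505859375, 49.41854476928711), 176.04644775390625) [ 0.4709 -0.2478  0.014 ]
tcp [ 0.4734 -0.2328  0.1742] t 2.8 dp mm [ -3.6 -15.4 114.1] rows 1.9196707700082907
tilt fix [ 0.0053 -0.0022  0.    ]
```

View pics/w3c.png

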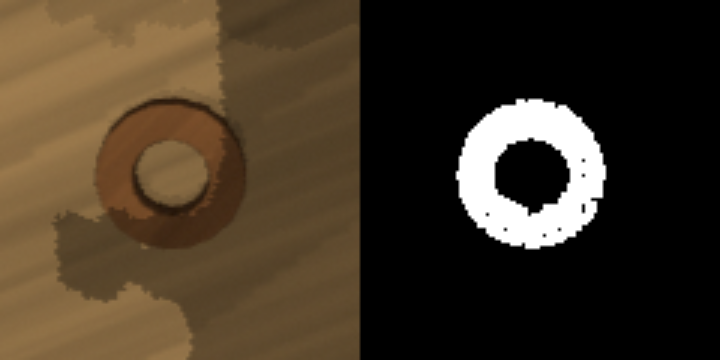

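The mask fits the ring cleanly (centre (0.471,-0.248)). Descending.

Call:
arm_command(hand=[-1, -1, -1, -1, -1], dp=[[-4, -15, 40], [0, 0, 40], [0, 0, 40], [0, 0, 20], [0, 0, 0]], turn=[[0.005, -0.002, 0], [0, 0, 0], [0, 0, 0], [0, 0, 0], [0, 0, 0]])

```text
time: 3.42
tool_pos: [0.4769, -0.2367, 0.0324]
tool_rot: [[-0.93, 0.369, 0.004], [0.369, 0.93, 0.003], [-0.003, 0.004, -1.0]]
wrist_force: [0.0, 0.5, 0.3]
opening: 0.0854
```

Run:
```python
from h import *
todp([.4709,-.2478,.001])
```

```text
tcp [ 0.4769 -0.2367  0.0324] t 3.425 dp mm [  1.6 -12.7  31.4] rows 0.5647717643887713
tilt fix [ 0.0041  0.0031 -0.    ]
```

Call:
arm_command(hand=[-1, -1, -1, -1, -1], dp=[[1.5, -13, 0], [0, 0, 0], [0, 0, 16], [0, 0, 12], [0, 0, 0]], turn=[[0.004, 0.003, 0], [0, 0, 0], [0, 0, 0], [0, 0, 0], [0, 0, 0]])

```text
time: 4.05
tool_pos: [0.4735, -0.2482, 0.0058]
tool_rot: [[-0.931, 0.366, 0.004], [0.366, 0.931, -0.002], [-0.005, -0.0, -1.0]]
wrist_force: [0.2, -0.2, 0.9]
opening: 0.0853
```

Run:
```python
from h import *
todp([.4709,-.2478,.001])
```

```text
tcp [ 0.4735 -0.2482  0.0058] t 4.05 dp mm [ 2.5 -0.6  4.8] rows 0.0907149780263096
tilt fix [-0.0002  0.0049  0.    ]
```

Call:
arm_command(hand=[-1, -1, 1, 1, 1, 1, 1, 1], dp=[[2.5, -0.5, 5], [0, 0, 0], [0, 0, 0], [0, 0, 0], [0, 0, 0], [0, 0, 0], [0, 0, 0], [0, 0, 0]], turn=[[0, 0.005, 0], [0, 0, 0], [0, 0, 0], [0, 0, 0], [0, 0, 0], [0, 0, 0], [0, 0, 0], [0, 0, 0]], grip_force=30)

```text
time: 5.05
tool_pos: [0.4712, -0.248, 0.0009]
tool_rot: [[-0.931, 0.366, 0.0], [0.366, 0.931, -0.0], [-0.0, -0.0, -1.0]]
wrist_force: [0.9, 0.6, -0.5]
opening: -0.0002
```

The fingers shut completely, so the grasp missed. Looking.

Run:
```python
from h import *
a=shot("wrist","w4.png");b=shot("scene","s4.png");t=shot("top","t4.png")
o=np.hstack([cv2.resize(a,None,fx=.8,fy=.8)[:,100:500],cv2.resize(b[130:290,220:420],(400,320))])
cv2.imwrite("pics/c4.png",np.vstack([o,cv2.resize(t[180:280,300:550],(800,280)[:2])[:280]]))
```

```text
(no output)
```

View pics/c4.png

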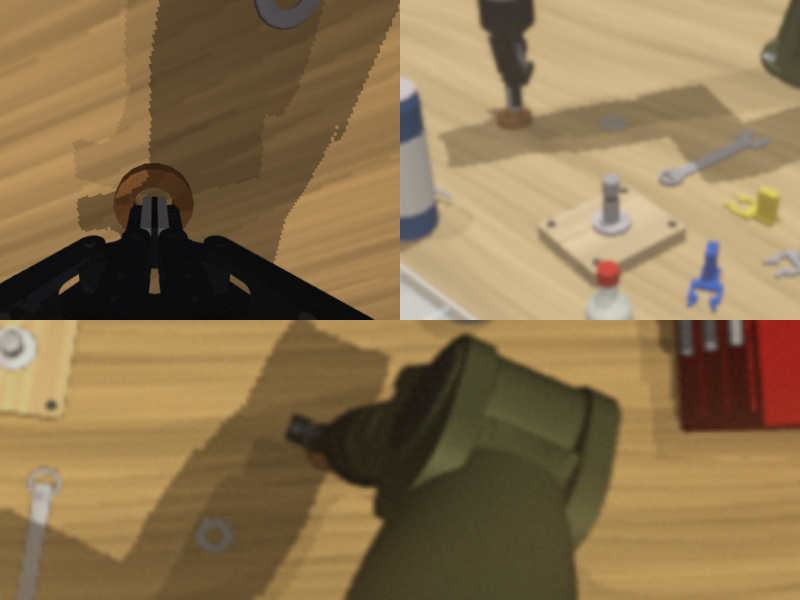

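The ring is still in place, but the fingers slid over it and shut inside its hole, so they were too high. I'll lift and part-open, re-measure, then go lower with the jaws only slightly wider than the ring.

Call:
arm_command(hand=[1, 1, -1, -1, -1, -1, -1], dp=[[0, 0, -15], [0, 0, -25], [0, 0, -40], [0, 0, -50], [0, 0, -30], [0, 0, 0], [0, 0, 0]], turn=[[0, 0, 0], [0, 0, 0], [0, 0, 0], [0, 0, 0], [0, 0, 0], [0, 0, 0], [0, 0, 0]])

```text
time: 6.08
tool_pos: [0.4711, -0.2479, 0.171]
tool_rot: [[-0.931, 0.366, 0.003], [0.366, 0.931, -0.001], [-0.003, -0.0, -1.0]]
wrist_force: [-0.2, 0.4, -0.9]
opening: 0.0853
```

```bash
cat > ring.py <<'E'
from h import *
import sys
W=cam("wrist");im=shot("wrist",sys.argv[1])
hsv=cv2.cvtColor(im,cv2.COLOR_BGR2HSV)
p=proj(W,(.471,-.248,.014)).astype(int);x0,y0=p-60
h=hsv[y0:y0+120,x0:x0+120]
m=((h[:,:,0]<15)&(h[:,:,1]>130)).astype(np.uint8)*255
m=cv2.morphologyEx(m,cv2.MORPH_OPEN,np.ones((3,3)))
c=max(cv2.findContours(m,0,2)[0],key=cv2.contourArea)
e=cv2.fitEllipse(cv2.convexHull(c));P=onplane(W,e[0][0]+x0,e[0][1]+y0,.014)
print(cv2.contourArea(c),e,P,read_state()["opening"]); todp([P[0],P[1],.03])
E
python3 ring.py w5.png
```

```text
1869.0 ((60.3456916809082, 59.70988082885742), (49.872798919677734, 50.20268630981445), 24.466663360595703) [ 0.4707 -0.2479  0.014 ] 0.08535064954725609
tcp [ 0.4711 -0.2479  0.1708] t 6.125 dp mm [  0.8   0.  140.8] rows 2.347401311308747
tilt fix [-0.0005  0.0028  0.    ]
```

Call:
arm_command(hand=[-0.5, -0.5, -0.5, -0.5, -0.5, -0.5, -0.5], dp=[[0.8, 0, 40], [0, 0, 40], [0, 0, 40], [0, 0, 20], [0, 0, 0], [0, 0, 20], [0, 0, 0]], turn=[[0, 0.003, 0], [0, 0, 0], [0, 0, 0], [0, 0, 0], [0, 0, 0], [0, 0, 0], [0, 0, 0]])

```text
time: 7.0
tool_pos: [0.4657, -0.2453, 0.002]
tool_rot: [[-0.93, 0.366, -0.009], [0.366, 0.931, 0.004], [0.01, 0.001, -1.0]]
wrist_force: [-0.0, 0.1, -0.0]
opening: 0.0639
```

Run:
```python
from h import *
todp([.4707,-.2479,-.002])
```

```text
tcp [ 0.4657 -0.2453  0.002 ] t 7.0 dp mm [-5.7 -0.6  4. ] rows 0.11556608843142026
tilt fix [ 0.0006 -0.0095  0.    ]
```

Call:
arm_command(hand=[-0.5, -0.5, -0.5, -0.5], dp=[[-5.7, -0.5, 2], [0, 0, 0], [0, 0, 2], [0, 0, 0]], turn=[[0, -0.009, 0], [0, 0, 0], [0, 0, 0], [0, 0, 0]])

```text
time: 7.5
tool_pos: [0.4735, -0.2492, 0.001]
tool_rot: [[-0.93, 0.366, 0.005], [0.366, 0.931, -0.002], [-0.005, 0.0, -1.0]]
wrist_force: [-0.3, 0.4, 0.2]
opening: 0.0643
```

Call:
arm_command(hand=[-0.5, -0.5], dp=[[0, 0, 2], [0, 0, 0]], turn=[[0, 0, 0], [0, 0, 0]])

```text
time: 7.75
tool_pos: [0.4736, -0.2492, -0.001]
tool_rot: [[-0.931, 0.366, 0.005], [0.366, 0.931, -0.002], [-0.005, 0.0, -1.0]]
wrist_force: [0.4, -0.0, 0.8]
opening: 0.0637
```

Call:
arm_command(hand=[-0.5, -0.5, -0.5, -0.5], dp=[[2.5, -0.3, 1], [0, 0, 0], [0, 0, 2], [0, 0, 0]], turn=[[0, 0.004, 0], [0, 0, 0], [0, 0, 0], [0, 0, 0]])

```text
time: 8.25
tool_pos: [0.4708, -0.2485, -0.0043]
tool_rot: [[-0.931, 0.366, 0.0], [0.366, 0.931, -0.0], [-0.0, 0.0, -1.0]]
wrist_force: [0.8, -0.3, 0.0]
opening: 0.0641
```

Call:
arm_command(hand=[-0.5, -0.5], dp=[[0, 0, 2], [0, 0, 0]], turn=[[0, 0, 0], [0, 0, 0]])

```text
time: 8.5
tool_pos: [0.4708, -0.2485, -0.0065]
tool_rot: [[-0.931, 0.366, 0.0], [0.366, 0.931, -0.0], [-0.0, 0.0, -1.0]]
wrist_force: [0.1, -0.1, 0.1]
opening: 0.0646
```

Call:
arm_command(hand=[-0.3, -0.2, 1, 1, 1], dp=[[0, 0, 0], [0, 0, 0], [0, 0, 0], [0, 0, 0], [0, 0, 0]], turn=[[0, 0, 0], [0, 0, 0], [0, 0, 0], [0, 0, 0], [0, 0, 0]])

```text
time: 9.12
tool_pos: [0.4709, -0.2485, -0.0064]
tool_rot: [[-0.931, 0.366, 0.001], [0.366, 0.931, -0.0], [-0.001, 0.0, -1.0]]
wrist_force: [0.3, 0.6, 0.3]
opening: 0.0001
```

Run:
```python
from h import *
a=shot("wrist","w6.png");b=shot("scene","s6.png")
print(read_state()["joint_positions"],proj(cam("scene"),(.471,-.2485,0)),proj(cam("scene"),(.471,-.2485,.014)))
o=np.hstack([cv2.resize(a[200:400,200:440],(480,400)),cv2.resize(b[155:215,245:305],(320,320)).repeat(1,0)[:320] if 0 else cv2.resize(b[140:220,243:307],(320,400),interpolation=cv2.INTER_CUBIC)])
cv2.imwrite("pics/c6.png",o)
```

```text
[-27.8298  21.5172 -28.601   39.8435   0.0043  -6.3477] [277.1229 190.6475] [276.7376 186.4082]
```

View pics/c6.png

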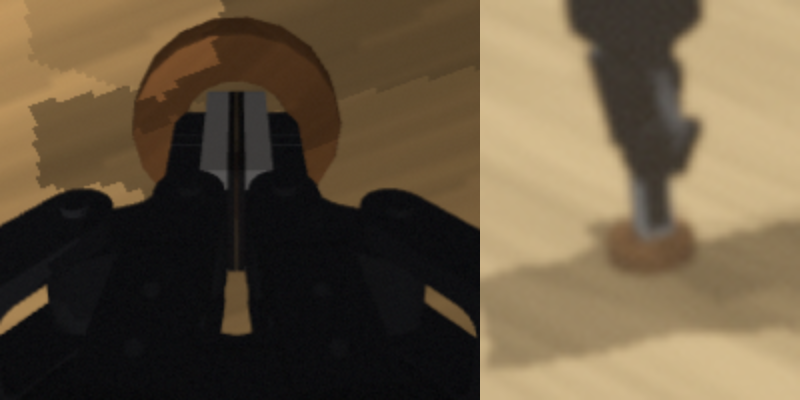

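Run:
```python
from h import *
W=cam("wrist");S=cam("scene");s=read_state()
print(s["tool_pos"])
print(tri(W,(318.5,246),S,(277,187.5)))
for z in(-.006,0,.006,.012,.018,.024): print(z,proj(W,(*s["tool_pos"][:2],z)),proj(S,(*s["tool_pos"][:2],z)))
print("ring bottom/top edges in wrist:",[proj(W,(.4707,-.2479,z)) for z in(0,.014)])
```

```text
[ 0.4709 -0.2486 -0.0064]
(array([ 0.4674, -0.2479,  0.0079]), np.float64(0.005970681200557386))
-0.006 [317.1476 245.8375] [277.2896 192.4298]
0 [317.1353 250.7255] [277.126  190.6297]
0.006 [317.1221 255.9493] [276.9615 188.8196]
0.012 [317.108  261.5449] [276.7961 186.9995]
0.018 [317.0929 267.5535] [276.6298 185.1693]
0.024 [317.0766 274.023 ] [276.4626 183.329 ]
ring bottom/top edges in wrist: [array([318.1669, 249.9422]), array([318.2214, 262.661 ])]
```

Run:
```python
from h import *
W=cam("wrist");s=read_state();R=s["tool_rot"];p=s["tool_pos"]
print("cam in tool", R.T@(ray(*W,320,200)[0]-p))
for dz in(0,-.005,-.01,-.015,-.02,-.025): # points on tool: near edge
    print(dz,[proj(W,p+R@np.array([dx,dy,dz])).round(1) for dx,dy in((.011,0),(0,0),(.011,.01))])
C=np.array([.4707,-.2479]);x=R[:2,0]
for z in(0,.014):
    print(z,"outer near",proj(W,(*(C+.026*x),z)),"hole near",proj(W,(*(C+.013*x),z)),"width",proj(W,(*(C+.026*R[:2,1]),z))-proj(W,(*(C-.026*R[:2,1]),z)))
```

```text
cam in tool [ 0.0767  0.0002 -0.1638]
0 [array([317.1, 226.8]), array([317.1, 245.5]), array([335.8, 226.8])]
-0.005 [array([317.1, 230.4]), array([317.1, 249.6]), array([336.3, 230.4])]
-0.01 [array([317.1, 234.1]), array([317.1, 253.8]), array([336.8, 234.1])]
-0.015 [array([317.1, 238.2]), array([317.1, 258.3]), array([337.4, 238.2])]
-0.02 [array([317.1, 242.4]), array([317.1, 263.1]), array([338. , 242.4])]
-0.025 [array([317.1, 246.9]), array([317.1, 268.2]), array([338.7, 246.9])]
0 outer near [318.2118 202.9843] hole near [318.1888 226.9938] width [98.6418  0.0159]
0.014 outer near [318.2729 212.2009] hole near [318.2464 238.047 ] width [106.9326   0.0143]
```

The numbers say the pads are really about 20 mm above the reported TCP: the tip's near edge at row 246 corresponds to 24 mm behind it, above the ring's rim. I'll open slightly and lower in steps, watching force.

Call:
arm_command(hand=[-0.5, -0.5, -0.5, -0.5, -0.5, -0.5], dp=[[0, 0, 0], [0, 0, 0], [0, 0, 0], [0, 0, 6], [0, 0, 4], [0, 0, 0]], turn=[[0, 0, 0], [0, 0, 0], [0, 0, 0], [0, 0, 0], [0, 0, 0], [0, 0, 0]])

```text
time: 9.98
tool_pos: [0.4707, -0.2484, -0.0173]
tool_rot: [[-0.931, 0.366, 0.0], [0.366, 0.931, -0.0], [-0.0, 0.0, -1.0]]
wrist_force: [-0.3, 0.3, -0.4]
opening: 0.0642
```

Call:
arm_command(hand=[-0.5, -0.5], dp=[[0, 0, 3], [0, 0, 0]], turn=[[0, 0, 0], [0, 0, 0]])

```text
time: 10.22
tool_pos: [0.4706, -0.2484, -0.0207]
tool_rot: [[-0.931, 0.366, 0.0], [0.366, 0.931, 0.0], [0.0, 0.0, -1.0]]
wrist_force: [0.4, -0.5, 0.6]
opening: 0.064
```

Call:
arm_command(hand=[-0.5, -0.5], dp=[[0, 0, 3], [0, 0, 0]], turn=[[0, 0, 0], [0, 0, 0]])

```text
time: 10.48
tool_pos: [0.4707, -0.2485, -0.0238]
tool_rot: [[-0.931, 0.366, 0.0], [0.366, 0.931, 0.0], [-0.0, 0.0, -1.0]]
wrist_force: [-0.1, 1.3, 0.1]
opening: 0.0642
```

Call:
arm_command(hand=[-0.3, -0.1, 0.2, 0.5, 0.5, 0.5], dp=[[0, 0, 0], [0, 0, 0], [0, 0, 0], [0, 0, 0], [0, 0, 0], [0, 0, 0]], turn=[[0, 0, 0], [0, 0, 0], [0, 0, 0], [0, 0, 0], [0, 0, 0], [0, 0, 0]], grip_force=30)

```text
time: 11.22
tool_pos: [0.4709, -0.2485, -0.0233]
tool_rot: [[-0.931, 0.366, 0.001], [0.366, 0.931, -0.0], [-0.001, -0.0, -1.0]]
wrist_force: [-0.5, 1.1, 1.2]
opening: 0.0508
```

Gripped at 50.8 mm. Lifting and checking.

Call:
arm_command(hand=[0.5, 0.5, 0.5, 0.5, 0.5], dp=[[0, 0, -15], [0, 0, -35], [0, 0, -45], [0, 0, -30], [0, 0, 0]], turn=[[0, 0, 0], [0, 0, 0], [0, 0, 0], [0, 0, 0], [0, 0, 0]])

```text
time: 11.85
tool_pos: [0.4707, -0.2485, 0.1085]
tool_rot: [[-0.931, 0.366, 0.001], [0.366, 0.931, -0.001], [-0.001, -0.0, -1.0]]
wrist_force: [0.2, -0.8, -0.9]
opening: 0.0502
```

Run:
```python
from h import *
todp([.582,.0415,.11],(-.93,.37))
```

```text
tcp [ 0.4707 -0.2485  0.1085] t 11.85 dp mm [  2.6 310.6  -1.5] rows 5.176745726619037
turn z rad 0.0037
tilt fix [-0.0001  0.0012  0.    ]
```

Call:
arm_command(hand=[0.5, 0.5, 0.5, 0.5, 0.5, 0.5, 0.5, 0.5], dp=[[0, 35, 0], [1, 50, 0], [1, 50, 0], [1, 50, 0], [0, 50, 0], [0, 50, 0], [0, 25, 0], [0, 0, 0]], turn=[[0, 0, 0], [0, 0, 0], [0, 0, 0], [0, 0, 0], [0, 0, 0], [0, 0, 0], [0, 0, 0], [0, 0, 0]])

```text
time: 12.85
tool_pos: [0.5815, 0.0494, 0.1032]
tool_rot: [[-0.93, 0.369, -0.005], [0.369, 0.93, -0.001], [0.004, -0.003, -1.0]]
wrist_force: [-1.4, -1.8, -0.3]
opening: 0.0505
```

Run:
```python
from h import *
todp([.582,.0415,.11],(-.93,.37)); print(read_state()["wrist_force"],read_state()["opening"])
```

```text
tcp [0.5815 0.0494 0.1032] t 12.85 dp mm [-3.4 -7.2 -6.8] rows 0.17372847975660602
turn z rad 0.001
tilt fix [-0.003  -0.0039  0.    ]
[-1.4245 -1.8194 -0.2838] 0.05050606501252917
```

Call:
arm_command(hand=[0.5, 0.5, 0.5], dp=[[-3.4, -7, 0], [0, 0, 0], [0, 0, 0]], turn=[[-0.003, -0.004, 0], [0, 0, 0], [0, 0, 0]])

```text
time: 13.22
tool_pos: [0.5801, 0.0385, 0.1021]
tool_rot: [[-0.929, 0.371, -0.002], [0.371, 0.929, -0.001], [0.002, -0.002, -1.0]]
wrist_force: [0.1, 1.3, -1.7]
opening: 0.0502
```

Run:
```python
from h import *
todp([.582,.0415,.11],(-.93,.37))
W=cam("wrist");a=shot("wrist","w7.png");b=shot("scene","s7.png")
z=read_state()["tool_pos"]
print("pulley proj scene",proj(cam("scene"),(*z[:2],z[2]+.0233)),"spindle top",proj(cam("scene"),(.582,.0415,.084)),"boss",proj(cam("scene"),(.582,.0415,.028)))
o=np.hstack([cv2.resize(a[150:350,200:440],(480,400)),cv2.resize(b[170:270,285:365],(320,400),interpolation=cv2.INTER_CUBIC)])
cv2.imwrite("pics/c7.png",o)
```

```text
tcp [0.5801 0.0385 0.1021] t 13.225 dp mm [-0.6  3.5 -7.9] rows 0.1449413500695928
turn z rad -0.0016
tilt fix [-0.0019 -0.0018  0.    ]
pulley proj scene [324.2481 201.5782] spindle top [324.9699 218.6862] boss [325.3585 239.4924]
```

View pics/c7.png

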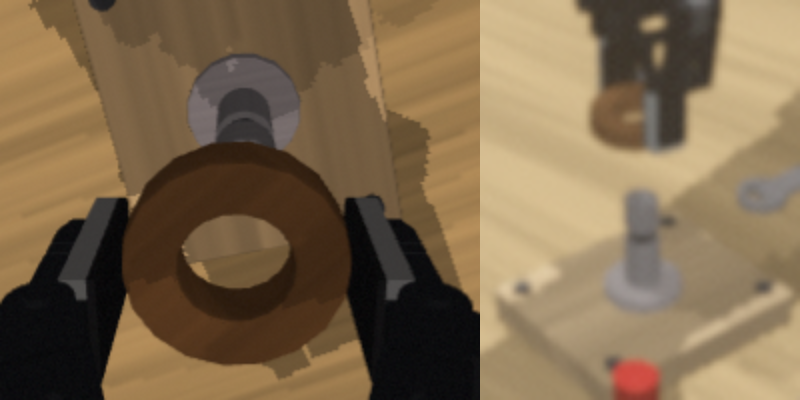

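The ring is held level, with its top at about (317.5,276.5) in the wrist view. The spindle is below it, at crop (642,197) in the scene view.

Run:
```python
from h import *
W=cam("wrist");S=cam("scene");s=read_state()
a=cv2.imread("pics/w7.png");h=cv2.cvtColor(a,cv2.COLOR_BGR2HSV)
m=np.zeros(a.shape[:2],np.uint8)
sub=h[210:340,255:382];m[210:340,255:382]=((sub[:,:,0]<14)&(sub[:,:,1]>130))*255
m=cv2.morphologyEx(m,cv2.MORPH_OPEN,np.ones((3,3)))
cs,hi=cv2.findContours(m,2,1);c=max(cs,key=cv2.contourArea);print(cv2.boundingRect(c))
for z in(.125,.132,.139,.146):
    p=onplane(W,317.5,276.5,z);print(z,p,"rel tool",s["tool_rot"].T@(p-s["tool_pos"]))
    # diameter check
    print(np.linalg.norm(onplane(W,261.5,276,z)-onplane(W,375,276,z)))
print("tri ring top",tri(W,(317.5,276.5),S,(323,198)))
```

```text
(280, 308, 6, 9)
0.125 [0.5858 0.0368 0.125 ] rel tool [-0.0058  0.0002 -0.0229]
0.05497358395856698
0.132 [0.582  0.0383 0.132 ] rel tool [-0.0017  0.0002 -0.0299]
0.05224630254922007
0.139 [0.5782 0.0398 0.139 ] rel tool [ 0.0024  0.0002 -0.0369]
0.04951902113987314
0.146 [0.5744 0.0414 0.146 ] rel tool [ 0.0065  0.0002 -0.0438]
0.04679173973052628
tri ring top (array([0.5816, 0.0378, 0.134 ]), np.float64(0.0020745250820190957))
```

Run:
```python
from h import *
W=cam("wrist");R=read_state()["tool_rot"]
for z in(.015,.021,.028):
    e=onplane(W,322,176.8,z); print(z,e-.022*np.r_[R[:2,0],0], "w",np.linalg.norm(onplane(W,294,203,z)-onplane(W,350,203,z)))
for p in((.582,.0415),(.5835,.041),(.5815,.0385)): print(p,R.T@np.r_[p-read_state()["tool_pos"][:2],0]*1000)
```

```text
0.015 [0.5851 0.0406 0.015 ] w 0.04499514911147924
0.021 [0.5838 0.0411 0.021 ] w 0.04391998942457819
0.028 [0.5823 0.0416 0.028 ] w 0.04266563645652692
(0.582, 0.0415) [-0.5862  3.227  -0.0067]
(0.5835, 0.041) [-2.1646  3.3189 -0.0095]
(0.5815, 0.0385) [-1.2344  0.2555 -0.0025]
```

Call:
arm_command(hand=[0.5, 0.5, 0.5], dp=[[-1.2, 3.2, 3], [0, 0, 0], [0, 0, 0]], turn=[[-0.002, -0.002, 0], [0, 0, 0], [0, 0, 0]])

```text
time: 13.7
tool_pos: [0.5829, 0.0411, 0.0992]
tool_rot: [[-0.928, 0.371, 0.001], [0.371, 0.928, 0.0], [-0.001, 0.001, -1.0]]
wrist_force: [0.0, -0.7, -1.0]
opening: 0.0505
```

Run:
```python
from h import *
todp([.5824,.0411,.09],(-.93,.37))
```

```text
tcp [0.5829 0.0411 0.0992] t 13.7 dp mm [ 0.4 -0.2  9.2] rows 0.1528159580328091
turn z rad -0.0019
tilt fix [ 0.0006  0.0009 -0.    ]
```

Good. Lowering gently.

Call:
arm_command(hand=[0.5, 0.5, 0.5, 0.5, 0.5], dp=[[0.4, -0.2, 10], [0, 0, 10], [0, 0, 5], [0, 0, 5], [0, 0, 0]], turn=[[0, 0, 0], [0, 0, 0], [0, 0, 0], [0, 0, 0], [0, 0, 0]])

```text
time: 14.32
tool_pos: [0.5817, 0.0412, 0.0662]
tool_rot: [[-0.929, 0.371, -0.0], [0.371, 0.929, 0.0], [0.0, -0.0, -1.0]]
wrist_force: [0.5, 0.9, -1.3]
opening: 0.0505
```

Run:
```python
from h import *
todp([.5824,.0411,.03],(-.93,.37))
```

```text
tcp [0.5817 0.0412 0.0662] t 14.325 dp mm [-0.7  0.2 36.2] rows 0.6026308189030499
turn z rad -0.0015
tilt fix [-0.     -0.0005  0.    ]
```

Call:
arm_command(hand=[0.5, 0.5, 0.5], dp=[[-0.7, 0.2, 4], [0, 0, 4], [0, 0, 0]], turn=[[0, 0, 0], [0, 0, 0], [0, 0, 0]])

```text
time: 14.7
tool_pos: [0.5829, 0.0411, 0.058]
tool_rot: [[-0.929, 0.371, 0.0], [0.371, 0.929, 0.0], [-0.0, 0.0, -1.0]]
wrist_force: [0.0, -0.2, -0.1]
opening: 0.0501
```

Call:
arm_command(hand=[0.5, 0.5, 0.5], dp=[[0, 0, 4], [0, 0, 4], [0, 0, 0]], turn=[[0, 0, 0], [0, 0, 0], [0, 0, 0]])

```text
time: 15.08
tool_pos: [0.583, 0.0411, 0.0496]
tool_rot: [[-0.929, 0.371, 0.001], [0.371, 0.929, 0.0], [-0.001, 0.0, -1.0]]
wrist_force: [-0.0, -0.6, 0.1]
opening: 0.0506
```

Call:
arm_command(hand=[0.5, 0.5, 0.5], dp=[[0, 0, 5], [0, 0, 5], [0, 0, 0]], turn=[[0, 0, 0], [0, 0, 0], [0, 0, 0]])

```text
time: 15.45
tool_pos: [0.583, 0.0411, 0.0389]
tool_rot: [[-0.929, 0.371, 0.001], [0.371, 0.929, 0.0], [-0.0, 0.0, -1.0]]
wrist_force: [0.1, -0.7, -0.3]
opening: 0.0504
```

Call:
arm_command(hand=[0.5, 0.5, 0.5, 0.5], dp=[[0, 0, 7], [0, 0, 7], [0, 0, 5], [0, 0, 0]], turn=[[0, 0, 0], [0, 0, 0], [0, 0, 0], [0, 0, 0]])

```text
time: 15.95
tool_pos: [0.5828, 0.0411, 0.0182]
tool_rot: [[-0.929, 0.371, 0.0], [0.371, 0.929, 0.0], [0.0, 0.0, -1.0]]
wrist_force: [1.1, 0.0, -0.3]
opening: 0.0505
```

Call:
arm_command(hand=[0.5, 0.5, 0.5], dp=[[0, 0, 3], [0, 0, 2], [0, 0, 0]], turn=[[0, 0, 0], [0, 0, 0], [0, 0, 0]])

```text
time: 16.32
tool_pos: [0.5831, 0.0411, 0.0131]
tool_rot: [[-0.929, 0.371, 0.001], [0.371, 0.929, 0.0], [-0.0, 0.0, -1.0]]
wrist_force: [-0.4, 0.2, -0.5]
opening: 0.0505
```

Call:
arm_command(hand=[0.5, 0.5], dp=[[0, 0, 2], [0, 0, 0]], turn=[[0, 0, 0], [0, 0, 0]])

```text
time: 16.58
tool_pos: [0.5833, 0.0412, 0.0112]
tool_rot: [[-0.929, 0.371, 0.001], [0.371, 0.929, 0.0], [-0.001, 0.001, -1.0]]
wrist_force: [-0.4, -0.1, -0.2]
opening: 0.0503
```

Call:
arm_command(hand=[0.5, 0.5], dp=[[0, 0, 2], [0, 0, 0]], turn=[[0, 0, 0], [0, 0, 0]])

```text
time: 16.82
tool_pos: [0.5833, 0.0412, 0.0091]
tool_rot: [[-0.929, 0.371, 0.001], [0.371, 0.929, 0.0], [-0.001, 0.001, -1.0]]
wrist_force: [0.9, -0.0, -0.1]
opening: 0.0501
```

Call:
arm_command(hand=[0.5, 0.5], dp=[[0, 0, 2], [0, 0, 0]], turn=[[0, 0, 0], [0, 0, 0]])

```text
time: 17.08
tool_pos: [0.5833, 0.0412, 0.007]
tool_rot: [[-0.929, 0.371, 0.001], [0.371, 0.929, 0.0], [-0.001, 0.001, -1.0]]
wrist_force: [-0.1, 0.1, -1.4]
opening: 0.0504
```

Call:
arm_command(hand=[0.5, 0.5], dp=[[0, 0, 2], [0, 0, 0]], turn=[[0, 0, 0], [0, 0, 0]])

```text
time: 17.32
tool_pos: [0.5834, 0.0412, 0.0049]
tool_rot: [[-0.929, 0.371, 0.001], [0.371, 0.929, 0.0], [-0.001, 0.001, -1.0]]
wrist_force: [0.1, 0.1, -0.9]
opening: 0.0506
```

Call:
arm_command(hand=[0.5, -0.5, -0.5, -0.5, -0.6, -0.6, -0.6, -0.6], dp=[[0, 0, 1], [0, 0, 0], [0, 0, 0], [0, 0, -10], [0, 0, -40], [0, 0, -50], [0, 0, -50], [0, 0, 0]], turn=[[0, 0, 0], [0, 0, 0], [0, 0, 0], [0, 0, 0], [0, 0, 0], [0, 0, 0], [0, 0, 0], [0, 0, 0]])

```text
time: 18.32
tool_pos: [0.5834, 0.0411, 0.1613]
tool_rot: [[-0.929, 0.371, 0.002], [0.371, 0.929, 0.0], [-0.002, 0.001, -1.0]]
wrist_force: [0.3, -0.2, -0.9]
opening: 0.0683
```

Run:
```python
from h import *
a=shot("wrist","w8.png");b=shot("scene","s8.png")
o=np.hstack([cv2.resize(a[120:320,200:440],(480,400)),cv2.resize(b[170:270,285:365],(320,400),interpolation=cv2.INTER_CUBIC)])
cv2.imwrite("pics/c8.png",o)
todp([.486,.212,.15],(-.93,.37))
```

```text
tcp [0.5806 0.041  0.1571] t 18.425 dp mm [151.3 123.7   7.5] rows 3.259823530236779
turn z rad -0.0016
tilt fix [-0.0017 -0.0039  0.    ]
```

View pics/c8.png

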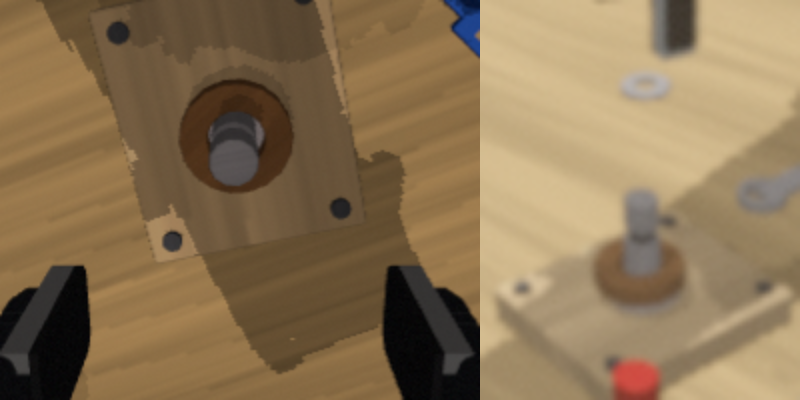

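The ring sits on the boss with the spindle through it. Now back to the clip.

Call:
arm_command(hand=[-0.6, -0.6, -0.6, -0.6, -0.6, -0.6], dp=[[30, 25, 0], [45, 37, 0], [45, 37, 0], [30, 25, 0], [0, 0, 0], [0, 0, 0]], turn=[[0, 0, 0], [0, 0, 0], [0, 0, 0], [0, 0, 0], [0, 0, 0], [0, 0, 0]])

```text
time: 19.18
tool_pos: [0.4793, 0.2134, 0.1484]
tool_rot: [[-0.928, 0.373, -0.018], [0.373, 0.928, -0.005], [0.015, -0.012, -1.0]]
wrist_force: [-0.3, -0.6, 1.1]
opening: 0.0681
```

```bash
cat > clip.py <<'E'
from h import *
import sys
W=cam("wrist");im=shot("wrist",sys.argv[1]);s=read_state();R=s["tool_rot"]
p=proj(W,(.487,.212,.01)).astype(int);x0,y0=np.maximum(p-50,0);print(p)
sub=im[y0:y0+100,x0:x0+100];h=cv2.cvtColor(sub,cv2.COLOR_BGR2HSV)
m=((h[:,:,1]<60)&(h[:,:,2]>50)).astype(np.uint8)*255
n,l,st,ce=cv2.connectedComponentsWithStats(m)
i=1+np.argmax(st[1:,4]);print(st[i],ce[i])
m=(l==i).astype(np.uint8)*255
for r in range(st[i][1],st[i][1]+st[i][3],2):
    c=np.flatnonzero(m[r]); g=h[r,c,2]
    d=np.flatnonzero(np.diff(c)>1); seg=[(int(q[0]+x0),int(q[-1]+x0),int(h[r,q,2].mean())) for q in np.split(c,d+1)]
    print(r+y0,seg)
v=cv2.resize(np.hstack([sub,cv2.cvtColor(m,8)]),None,fx=4,fy=4,interpolation=cv2.INTER_CUBIC);cv2.imwrite("pics/c_"+sys.argv[1],v)
todp(s["tool_pos"],(-.93,.37))
E
python3 clip.py w9.png
```

```text
[320 192]
[  38    9   37   67 1301] [56.9547 38.5073]
151 [(320, 325, 93)]
153 [(319, 339, 97)]
155 [(319, 339, 93)]
157 [(319, 339, 87)]
159 [(319, 339, 111)]
161 [(319, 338, 120)]
163 [(318, 339, 118)]
165 [(318, 338, 116)]
167 [(318, 338, 114)]
169 [(318, 338, 117)]
171 [(318, 338, 116)]
173 [(317, 337, 106)]
175 [(317, 337, 106)]
177 [(311, 337, 91)]
179 [(310, 341, 89)]
181 [(310, 344, 102)]
183 [(310, 344, 98)]
185 [(310, 344, 96)]
187 [(310, 343, 97)]
189 [(309, 313, 98), (328, 343, 97)]
191 [(309, 313, 99), (339, 343, 96)]
193 [(309, 313, 99), (339, 343, 95)]
195 [(309, 313, 97), (338, 343, 95)]
197 [(309, 313, 99), (338, 342, 93)]
199 [(308, 313, 96), (315, 316, 63), (338, 342, 95)]
201 [(309, 318, 92), (333, 342, 76)]
203 [(309, 319, 96), (331, 342, 93)]
205 [(310, 319, 95), (331, 342, 96)]
207 [(313, 317, 94), (332, 340, 96)]
209 [(312, 316, 92), (332, 336, 95)]
211 [(311, 315, 93), (333, 337, 94)]
213 [(310, 314, 93), (334, 338, 91)]
215 [(311, 312, 97), (335, 338, 95)]
217 [(336, 337, 94)]
tcp [0.4794 0.2132 0.1484] t 19.225 dp mm [0. 0. 0.] rows 0.0
turn z rad -0.0043
tilt fix [-0.0115 -0.0149  0.    ]
```

View pics/c_w9.png

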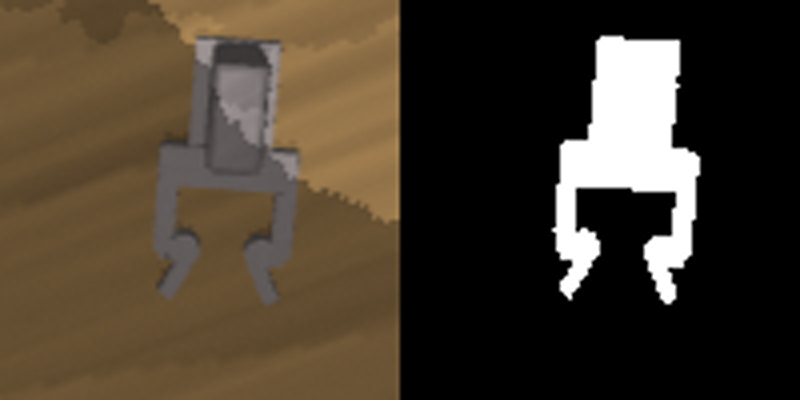

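The clip fills the crop: plate back edge mid (329.5,152), throat back row 188, lip ends mid (324.3,217), tab top centre about (329.6,171.6). Computing its pose.

Run:
```python
from h import *
W=cam("wrist");s=read_state();R=s["tool_rot"];print(s["tool_pos"])
for off in(0,-.0065):
    z=.005+off
    a=onplane(W,329.8,151.5,z);b=onplane(W,324.4,217.5,z);d=(b-a)/np.linalg.norm(b-a)
    w=np.linalg.norm(onplane(W,309.5,188,z)-onplane(W,344,188,z))
    t=onplane(W,329.6,171.6,.04+off)
    l=np.linalg.norm(onplane(W,329.9,158,.04+off)-onplane(W,328.8,185,.04+off))
    tp=a+.012*d; th=a+.044*d   # back edge is x=-44? plate length 65 -> -45..20
    print("len",np.linalg.norm(b-a),"w",w,"dir",d,"yaw",np.degrees(np.arctan2(d[1],d[0])),"tab from plate",tp,"tab from top",t,"tablen",l)
    D=-d[:2]; todp([*((tp+t)/2)[:2],.06],D)
```

```text
[0.4794 0.2132 0.1484]
len 0.06577244790717969 w 0.033432877073823065 dir [ 0.8988 -0.4383  0.    ] yaw -25.998130948539554 tab from plate [0.4649 0.229  0.005 ] tab from top [0.465  0.2289 0.04  ] tablen 0.023239328874137058
tcp [0.4794 0.2132 0.1484] t 19.225 dp mm [17.9 10.2 88.6] rows 1.5161624512450964
turn z rad 0.0708
tilt fix [-0.0115 -0.0149  0.    ]
len 0.06715896358575275 w 0.034137658630806936 dir [ 0.8988 -0.4383  0.    ] yaw -25.998130948539558 tab from plate [ 0.4658  0.2288 -0.0015] tab from top [0.4663 0.2286 0.0335] tablen 0.02379195408327748
tcp [0.4794 0.2132 0.1484] t 19.225 dp mm [16.8 10.4 88.6] rows 1.5126525702542524
turn z rad 0.0708
tilt fix [-0.0115 -0.0149  0.    ]
```

Call:
arm_command(hand=[0.15, 0.15, 0.15, 0.15], dp=[[17, 10, 30], [0, 0, 30], [0, 0, 0], [0, 0, 0]], turn=[[-0.011, -0.015, 0.07], [0, 0, 0], [0, 0, 0], [0, 0, 0]])

```text
time: 19.73
tool_pos: [0.4694, 0.2253, 0.0875]
tool_rot: [[-0.895, 0.446, 0.001], [0.446, 0.895, -0.002], [-0.002, -0.001, -1.0]]
wrist_force: [0.1, -0.4, -0.3]
opening: 0.0365
```

Run:
```python
from h import *
todp([.4655,.2288,.035],(-.8988,.4383))
```

```text
tcp [0.4694 0.2253 0.0875] t 19.725 dp mm [ 5.2  1.4 52.5] rows 0.8787444106256942
turn z rad -0.0087
tilt fix [-0.0009  0.0019  0.    ]
```

Call:
arm_command(hand=[0.15, 0.15, 0.15, 0.15, 0.15], dp=[[5, 1.4, 20], [0, 0, 0], [0, 0, 25], [0, 0, 15], [0, 0, 0]], turn=[[0, 0.002, -0.009], [0, 0, 0], [0, 0, 0], [0, 0, 0], [0, 0, 0]])

```text
time: 20.35
tool_pos: [0.4722, 0.2293, 0.0329]
tool_rot: [[-0.897, 0.441, 0.008], [0.441, 0.897, 0.003], [-0.006, 0.006, -1.0]]
wrist_force: [-0.1, 0.4, 0.7]
opening: 0.0364
```

Run:
```python
from h import *
todp([.4655,.2288,-.008],(-.8988,.4383));print(read_state()["wrist_force"])
```

```text
tcp [0.4722 0.2293 0.0329] t 20.35 dp mm [ 6.  -3.7 40.8] rows 0.690419805051544
turn z rad -0.0032
tilt fix [ 0.0064  0.0063 -0.    ]
[-0.1325  0.3978  0.6822]
```

Call:
arm_command(hand=[0.15, 0.15, 0.15, 0.15, 0.15, 0.15], dp=[[6, -3.7, 0], [0, 0, 0], [0, 0, 8], [0, 0, 8], [0, 0, 4], [0, 0, 0]], turn=[[0.006, 0.006, 0], [0, 0, 0], [0, 0, 0], [0, 0, 0], [0, 0, 0], [0, 0, 0]])

```text
time: 21.1
tool_pos: [0.4661, 0.2293, 0.0136]
tool_rot: [[-0.897, 0.441, 0.003], [0.441, 0.897, 0.001], [-0.002, 0.002, -1.0]]
wrist_force: [0.5, 0.2, -1.0]
opening: 0.0361
```

Run:
```python
from h import *
todp([.4655,.2288,-.008],(-.8988,.4383));print(read_state()["wrist_force"])
```

```text
tcp [0.4661 0.2293 0.0136] t 21.1 dp mm [ 0.4 -0.8 21.6] rows 0.36009596635933566
turn z rad -0.0032
tilt fix [ 0.0023  0.0017 -0.    ]
[ 0.4982  0.2236 -1.022 ]
```

Call:
arm_command(hand=[0.15, 0.15, 0.15, 0.15, 0.5, 1, 1, 1, 1], dp=[[0.4, -0.8, 8], [0, 0, 7], [0, 0, 5], [0, 0, 0], [0, 0, 0], [0, 0, 0], [0, 0, 0], [0, 0, 0], [0, 0, 0]], turn=[[0.002, 0.002, -0.003], [0, 0, 0], [0, 0, 0], [0, 0, 0], [0, 0, 0], [0, 0, 0], [0, 0, 0], [0, 0, 0], [0, 0, 0]], grip_force=70)

```text
time: 22.22
tool_pos: [0.4656, 0.2289, -0.0075]
tool_rot: [[-0.899, 0.438, -0.0], [0.438, 0.899, 0.001], [0.0, 0.0, -1.0]]
wrist_force: [-1.4, 0.2, -0.5]
opening: 0.0108
```

Tab gripped (10.8 mm). Lifting and carrying it above the spindle to feel its top with the clip's flat underside.

Call:
arm_command(hand=[1, 1, 1, 1, 1, 1], dp=[[0, 0, -8], [0, 0, -25], [0, 0, -40], [0, 0, -40], [0, 0, -10], [0, 0, 0]], turn=[[0, 0, 0], [0, 0, 0], [0, 0, 0], [0, 0, 0], [0, 0, 0], [0, 0, 0]])

```text
time: 22.98
tool_pos: [0.465, 0.2285, 0.1201]
tool_rot: [[-0.899, 0.438, -0.001], [0.438, 0.899, 0.0], [0.001, -0.0, -1.0]]
wrist_force: [0.7, -1.0, -1.5]
opening: 0.011
```

Run:
```python
from h import *
d=np.array([.8988,-.4383]);A=np.array([.583,.0412])
todp([*(A-.006*d),.115],-d);print(read_state()["opening"])
```

```text
tcp [0.465  0.2285 0.1201] t 22.975 dp mm [-182.2 -116.6    5. ] rows 3.605605329809495
turn z rad -0.0
tilt fix [-0.0003 -0.0008  0.    ]
0.011021574081140824
```

Call:
arm_command(hand=[1, 1, 1, 1, 1, 1, 1], dp=[[-25, -16, 0], [-40, -26, 0], [-45, -29, 0], [-40, -26, 0], [-25, -16, 0], [0, 0, 0], [0, 0, 0]], turn=[[0, 0, 0], [0, 0, 0], [0, 0, 0], [0, 0, 0], [0, 0, 0], [0, 0, 0], [0, 0, 0]])

```text
time: 23.85
tool_pos: [0.5691, 0.0449, 0.1082]
tool_rot: [[-0.9, 0.436, -0.016], [0.436, 0.9, -0.001], [0.014, -0.008, -1.0]]
wrist_force: [-0.3, 0.1, -1.4]
opening: 0.0107
```

Run:
```python
from h import *
d=np.array([.8988,-.4383]);A=np.array([.583,.0412])
todp([*(A-.006*d),.095],-d);print(read_state()["opening"])
```

```text
tcp [0.5691 0.0449 0.1082] t 23.85 dp mm [-8.3  2.9 13.1] rows 0.26303170652874425
turn z rad 0.0025
tilt fix [-0.0084 -0.0142  0.    ]
0.010738144437278095
```

Call:
arm_command(hand=[1, 1, 1], dp=[[-8, 3, 3], [0, 0, 0], [0, 0, 0]], turn=[[-0.008, -0.014, 0.002], [0, 0, 0], [0, 0, 0]])

```text
time: 24.22
tool_pos: [0.5764, 0.0463, 0.104]
tool_rot: [[-0.9, 0.435, -0.001], [0.435, 0.9, 0.0], [0.001, -0.0, -1.0]]
wrist_force: [0.1, 0.7, -0.8]
opening: 0.0106
```

Run:
```python
from h import *
d=np.array([.8988,-.4383]);A=np.array([.583,.0412])
todp([*(A-.006*d),.095],-d);print(read_state()["opening"])
```

```text
tcp [0.5764 0.0463 0.104 ] t 24.225 dp mm [-2.2 -1.7  9. ] rows 0.15676094260240553
turn z rad 0.0038
tilt fix [-0.0003 -0.0009  0.    ]
0.01058397080617442
```

Call:
arm_command(hand=[1, 1, 1, 1, 1], dp=[[-2, -1.7, 4], [0, 0, 5], [0, 0, 4], [0, 0, 0], [0, 0, 0]], turn=[[0, -0.001, 0.003], [0, 0, 0], [0, 0, 0], [0, 0, 0], [0, 0, 0]])

```text
time: 24.85
tool_pos: [0.5773, 0.0443, 0.0902]
tool_rot: [[-0.899, 0.437, 0.0], [0.437, 0.899, -0.0], [-0.0, -0.0, -1.0]]
wrist_force: [-0.3, -1.1, -1.6]
opening: 0.0105
```

Call:
arm_command(hand=[1, 1], dp=[[0, 0, 1], [0, 0, 1]], turn=[[0, 0, 0], [0, 0, 0]])

```text
time: 25.1
tool_pos: [0.5776, 0.0443, 0.0884]
tool_rot: [[-0.899, 0.437, 0.001], [0.437, 0.899, -0.0], [-0.001, 0.0, -1.0]]
wrist_force: [-0.6, -0.3, -0.5]
opening: 0.0109
```

Call:
arm_command(hand=[1, 1], dp=[[0, 0, 1], [0, 0, 1]], turn=[[0, 0, 0], [0, 0, 0]])

```text
time: 25.35
tool_pos: [0.5777, 0.0442, 0.0863]
tool_rot: [[-0.899, 0.437, 0.001], [0.437, 0.899, -0.0], [-0.001, 0.0, -1.0]]
wrist_force: [0.3, -0.4, -0.2]
opening: 0.0108
```

Call:
arm_command(hand=[1, 1], dp=[[0, 0, 1], [0, 0, 1]], turn=[[0, 0, 0], [0, 0, 0]])

```text
time: 25.6
tool_pos: [0.5777, 0.0442, 0.0842]
tool_rot: [[-0.899, 0.437, 0.001], [0.437, 0.899, -0.0], [-0.001, 0.0, -1.0]]
wrist_force: [0.4, -0.2, -1.1]
opening: 0.011
```

Call:
arm_command(hand=[1, 1], dp=[[0, 0, 1], [0, 0, 1]], turn=[[0, 0, 0], [0, 0, 0]])

```text
time: 25.85
tool_pos: [0.5777, 0.0442, 0.082]
tool_rot: [[-0.899, 0.437, 0.001], [0.437, 0.899, -0.0], [-0.001, 0.0, -1.0]]
wrist_force: [0.1, -0.4, 0.1]
opening: 0.0107
```

Call:
arm_command(hand=[1, 1], dp=[[0, 0, 1], [0, 0, 1]], turn=[[0, 0, 0], [0, 0, 0]])

```text
time: 26.1
tool_pos: [0.5776, 0.0443, 0.0799]
tool_rot: [[-0.899, 0.437, 0.001], [0.437, 0.899, -0.0], [-0.001, 0.0, -1.0]]
wrist_force: [-0.2, 0.5, -0.1]
opening: 0.0106
```

Call:
arm_command(hand=[1, 1], dp=[[0, 0, 1], [0, 0, 1]], turn=[[0, 0, 0], [0, 0, 0]])

```text
time: 26.35
tool_pos: [0.5777, 0.0442, 0.0778]
tool_rot: [[-0.899, 0.437, 0.001], [0.437, 0.899, -0.0], [-0.001, 0.0, -1.0]]
wrist_force: [-0.3, 0.4, -0.4]
opening: 0.0112
```

Call:
arm_command(hand=[1, 1], dp=[[0, 0, 1], [0, 0, 1]], turn=[[0, 0, 0], [0, 0, 0]])

```text
time: 26.6
tool_pos: [0.5777, 0.0442, 0.0756]
tool_rot: [[-0.899, 0.437, 0.001], [0.437, 0.899, -0.0], [-0.001, 0.0, -1.0]]
wrist_force: [0.1, 0.6, -1.2]
opening: 0.0106
```

Call:
arm_command(hand=[1], dp=[[0, 0, 1]], turn=[[0, 0, 0]])

```text
time: 26.72
tool_pos: [0.5777, 0.0443, 0.075]
tool_rot: [[-0.899, 0.437, 0.001], [0.437, 0.899, -0.0], [-0.001, 0.0, -1.0]]
wrist_force: [-2.6, -0.6, 9.2]
opening: 0.011
```

Call:
arm_command(hand=[1], dp=[[0, 0, 1]], turn=[[0, 0, 0]])

```text
time: 26.85
tool_pos: [0.5778, 0.0443, 0.075]
tool_rot: [[-0.899, 0.437, 0.001], [0.437, 0.899, -0.0], [-0.001, 0.0, -1.0]]
wrist_force: [-5.0, -0.7, 12.1]
opening: 0.0109
```

Contact at TCP z = 0.075 (the spindle's top is about 82.5 mm up, agreeing with vision). Insertion height is TCP z = 0.050. Backing off and lowering.

Call:
arm_command(hand=[1, 1, 1, 1, 1, 1, 1], dp=[[0, 0, -10], [20, 0, 0], [25, 0, 0], [20, 0, 0], [5, 0, 0], [0, 0, 0], [0, 0, 0]], turn=[[0, 0, 0], [0, 0, 0], [0, 0, 0], [0, 0, 0], [0, 0, 0], [0, 0, 0], [0, 0, 0]])

```text
time: 27.72
tool_pos: [0.5166, 0.0754, 0.088]
tool_rot: [[-0.899, 0.438, 0.007], [0.438, 0.899, 0.0], [-0.006, 0.003, -1.0]]
wrist_force: [0.3, 0.6, 0.1]
opening: 0.0111
```

Run:
```python
from h import *
d=np.array([.8988,-.4383]);A=np.array([.583,.0412])
todp([*(A-.074*d),.051],-d);print(read_state()["wrist_force"])
```

```text
tcp [0.5166 0.0754 0.088 ] t 27.725 dp mm [-0.5 -1.7 37. ] rows 0.6180538180785842
turn z rad 0.0004
tilt fix [ 0.003  0.006 -0.   ]
[0.3014 0.5543 0.1031]
```

Call:
arm_command(hand=[1, 1, 1, 1, 1, 1, 1], dp=[[0, -1.7, 8], [0, 0, 8], [0, 0, 8], [0, 0, 7], [0, 0, 4], [0, 0, 0], [0, 0, 0]], turn=[[0.003, 0.006, 0], [0, 0, 0], [0, 0, 0], [0, 0, 0], [0, 0, 0], [0, 0, 0], [0, 0, 0]])

```text
time: 28.6
tool_pos: [0.5164, 0.073, 0.0496]
tool_rot: [[-0.898, 0.439, -0.002], [0.439, 0.898, -0.0], [0.001, -0.001, -1.0]]
wrist_force: [0.1, -0.0, -0.1]
opening: 0.0106
```

Run:
```python
from h import *
d=np.array([.8988,-.4383]);A=np.array([.583,.0412])
todp([*(A-.074*d),.05],-d);print(read_state()["wrist_force"])
b=shot("scene","s10.png");cv2.imwrite("pics/c10.png",cv2.resize(b[190:270,285:385],(750,600),interpolation=cv2.INTER_CUBIC))
```

```text
tcp [0.5164 0.073  0.0496] t 28.6 dp mm [ 0.2  0.6 -0.4] rows 0.01264176803946351
turn z rad -0.0008
tilt fix [-0.001  -0.0013  0.    ]
[ 0.1274 -0.0256 -0.0858]
```

View pics/c10.png

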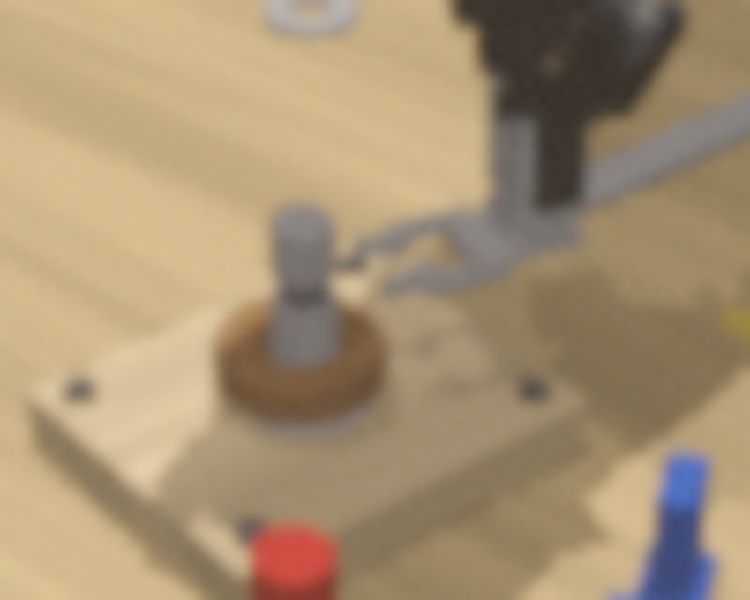

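The groove shows at crop row ~295 and the clip's mouth is level with it and aimed at the spindle. Advancing.

Call:
arm_command(hand=[1, 1, 1, 1, 1], dp=[[-3, 0.6, -0.4], [-4, 0, 0], [-4, 0, 0], [0, 0, 0], [0, 0, 0]], turn=[[-0.001, -0.001, 0], [0, 0, 0], [0, 0, 0], [0, 0, 0], [0, 0, 0]])

```text
time: 29.28
tool_pos: [0.5282, 0.0685, 0.0508]
tool_rot: [[-0.898, 0.439, 0.002], [0.439, 0.898, 0.0], [-0.001, 0.001, -1.0]]
wrist_force: [-0.0, -0.2, -1.2]
opening: 0.0108
```

```bash
cat > d.py <<'E'
from h import *
d=np.array([.8988,-.4383]);A=np.array([.583,.0412])
todp([*(A-.032*d),.05],-d);print(read_state()["wrist_force"], "push",read_state()["wrist_force"][:2]@d)
E
python3 d.py
```

```text
tcp [0.5282 0.0685 0.0508] t 29.275 dp mm [-29.2  -0.5   0.8] rows 0.4863896874206164
turn z rad -0.0009
tilt fix [ 0.001   0.0012 -0.    ]
[-0.0126 -0.2366 -1.1704] push 0.09241133546773143
```

Call:
arm_command(hand=[1, 1, 1, 1], dp=[[-3, -0.4, 0.8], [-3, 0, 0], [0, 0, 0], [0, 0, 0]], turn=[[0.001, 0.001, 0], [0, 0, 0], [0, 0, 0], [0, 0, 0]])

```text
time: 29.78
tool_pos: [0.5337, 0.0653, 0.0498]
tool_rot: [[-0.898, 0.439, -0.0], [0.439, 0.898, -0.0], [0.0, -0.0, -1.0]]
wrist_force: [0.3, -0.2, -0.1]
opening: 0.0108
```

```bash
python3 d.py
```

```text
tcp [0.5337 0.0653 0.0498] t 29.775 dp mm [-22.9   0.   -0.2] rows 0.3814238716636066
turn z rad -0.0008
tilt fix [-0.0003 -0.0001  0.    ]
[ 0.323  -0.1601 -0.122 ] push 0.3604388894602818
```

Call:
arm_command(hand=[1, 1, 1], dp=[[-2, 0, 0], [-2, 0, 0], [-2, 0, 0]], turn=[[0, 0, 0], [0, 0, 0], [0, 0, 0]])

```text
time: 30.15
tool_pos: [0.5392, 0.0625, 0.0498]
tool_rot: [[-0.899, 0.439, -0.0], [0.439, 0.899, -0.0], [0.0, -0.0, -1.0]]
wrist_force: [0.4, -0.5, -0.8]
opening: 0.0111
```

Call:
arm_command(hand=[1], dp=[[-2, 0, 0]], turn=[[0, 0, 0]])

```text
time: 30.28
tool_pos: [0.5408, 0.0615, 0.0498]
tool_rot: [[-0.899, 0.439, -0.001], [0.439, 0.899, -0.0], [0.001, -0.001, -1.0]]
wrist_force: [-0.1, 0.3, -0.8]
opening: 0.011
```

Call:
arm_command(hand=[1], dp=[[-2, 0, 0]], turn=[[0, 0, 0]])

```text
time: 30.4
tool_pos: [0.5418, 0.0608, 0.0495]
tool_rot: [[-0.899, 0.439, -0.003], [0.439, 0.899, 0.0], [0.002, -0.001, -1.0]]
wrist_force: [-3.2, 0.7, 0.3]
opening: 0.011
```

```bash
python3 d.py
```

```text
tcp [0.5418 0.0608 0.0495] t 30.4 dp mm [-13.7   0.5  -0.6] rows 0.22795581073243248
turn z rad -0.0006
tilt fix [-0.001  -0.0024  0.    ]
[-3.2182  0.7094  0.3419] push -3.203512439101786
```

Contact at 13.7 mm before home, where the groove (not the 20 mm shaft) should meet the lips. Pushing on.

Call:
arm_command(hand=[1, 1], dp=[[-2, 0.2, -0.4], [-2, 0, 0]], turn=[[0, -0.002, 0], [0, 0, 0]])

```text
time: 30.65
tool_pos: [0.5428, 0.0601, 0.0491]
tool_rot: [[-0.899, 0.438, -0.006], [0.438, 0.899, 0.002], [0.006, -0.001, -1.0]]
wrist_force: [-7.1, 4.0, 6.1]
opening: 0.0108
```

Call:
arm_command(hand=[1], dp=[[-3, 0, 0]], turn=[[0, 0, 0]])

```text
time: 30.78
tool_pos: [0.5432, 0.0599, 0.0491]
tool_rot: [[-0.899, 0.438, -0.01], [0.438, 0.899, 0.004], [0.011, -0.001, -1.0]]
wrist_force: [-13.5, 5.6, 11.8]
opening: 0.0107
```

```bash
python3 d.py
```

```text
tcp [0.5432 0.0599 0.0491] t 30.775 dp mm [-12.    0.6  -1. ] rows 0.20137857098406567
turn z rad 0.0008
tilt fix [-0.0005 -0.0106  0.    ]
[-13.4829   5.5698  11.8265] push -14.55968975235151
```

The clip dips (about 1 mm low, nose down) and presses on the groove floor. I'll back off slightly, level and re-centre the height.

Call:
arm_command(hand=[1, 1, 1, 1], dp=[[3, 0, -1], [0, 0, 0], [0, 0, 0], [0, 0, 0]], turn=[[0, -0.01, 0], [0, 0, 0], [0, 0, 0], [0, 0, 0]])

```text
time: 31.28
tool_pos: [0.5414, 0.0609, 0.0504]
tool_rot: [[-0.899, 0.438, 0.001], [0.438, 0.899, -0.001], [-0.002, -0.001, -1.0]]
wrist_force: [-1.4, 0.2, 0.6]
opening: 0.0111
```

```bash
python3 d.py
```

```text
tcp [0.5414 0.0609 0.0504] t 31.275 dp mm [-14.    0.5   0.5] rows 0.2340482447880129
turn z rad 0.0006
tilt fix [-0.0007  0.0018  0.    ]
[-1.3736  0.1775  0.6186] push -1.3123668141096099
```

Call:
arm_command(hand=[1, 1], dp=[[-3, 0.2, 0], [-3, 0, -0.3]], turn=[[0, 0, 0], [0, -0.004, 0]])

```text
time: 31.52
tool_pos: [0.5447, 0.0591, 0.0499]
tool_rot: [[-0.899, 0.437, 0.0], [0.437, 0.899, -0.001], [-0.001, -0.001, -1.0]]
wrist_force: [-4.8, 2.9, -0.2]
opening: 0.0109
```

```bash
python3 d.py
```

```text
tcp [0.5447 0.0591 0.0499] t 31.525 dp mm [-10.3   0.7  -0.1] rows 0.17130399588232686
turn z rad 0.0011
tilt fix [-0.001  0.001  0.   ]
[-4.7644  2.9126 -0.1937] push -5.558829835508422
```

Now only 5.6 N of push and no vertical load, so the lips are springing. Continuing.

Call:
arm_command(hand=[1, 1], dp=[[-3, 0.2, 0], [-3, 0, -0.2]], turn=[[0, -0.002, 0], [0, -0.002, 0]])

```text
time: 31.78
tool_pos: [0.5492, 0.0569, 0.0494]
tool_rot: [[-0.9, 0.437, 0.002], [0.437, 0.9, -0.002], [-0.002, -0.001, -1.0]]
wrist_force: [-1.8, 0.3, -0.5]
opening: 0.0104
```

```bash
python3 d.py
```

```text
tcp [0.5492 0.0569 0.0494] t 31.775 dp mm [-5.3  0.7 -0.6] rows 0.08899392703637485
turn z rad 0.0015
tilt fix [-0.0014  0.0024  0.    ]
[-1.7503  0.2987 -0.4621] push -1.7040630829583565
```

Call:
arm_command(hand=[1, 1], dp=[[-2, 0.2, -0.4], [-2, 0, -0.2]], turn=[[0, 0.001, 0], [0, 0, 0]])

```text
time: 32.02
tool_pos: [0.5552, 0.0546, 0.0506]
tool_rot: [[-0.899, 0.437, 0.004], [0.437, 0.899, -0.003], [-0.005, -0.001, -1.0]]
wrist_force: [-5.2, 2.0, -0.2]
opening: 0.0107
```

Call:
arm_command(hand=[1], dp=[[-2, 0, 0]], turn=[[0, 0, 0]])

```text
time: 32.15
tool_pos: [0.5554, 0.0545, 0.0505]
tool_rot: [[-0.899, 0.437, 0.001], [0.437, 0.899, -0.001], [-0.001, -0.0, -1.0]]
wrist_force: [-10.6, 4.4, 5.4]
opening: 0.0107
```

```bash
python3 d.py
```

```text
tcp [0.5554 0.0545 0.0505] t 32.15 dp mm [1.3 0.2 0.5] rows 0.024034394825993097
turn z rad 0.0013
tilt fix [-0.0005  0.0012  0.    ]
[-10.5663   4.3711   5.4395] push -11.412849855597607
```

Call:
arm_command(hand=[1], dp=[[-3, 0, -0.3]], turn=[[0, -0.002, 0]])

```text
time: 32.28
tool_pos: [0.5554, 0.0544, 0.0505]
tool_rot: [[-0.9, 0.437, -0.002], [0.437, 0.9, 0.001], [0.003, 0.0, -1.0]]
wrist_force: [-10.3, 5.8, 6.6]
opening: 0.0107
```

```bash
python3 d.py
```

```text
tcp [0.5554 0.0544 0.0505] t 32.275 dp mm [1.4 0.2 0.6] rows 0.025115391496062615
turn z rad 0.002
tilt fix [ 0.0001 -0.0025  0.    ]
[-10.3035   5.7848   6.6429] push -11.796289361570674
```

Call:
arm_command(hand=[1], dp=[[-5, 0, -0.5]], turn=[[0, -0.004, 0]])

```text
time: 32.4
tool_pos: [0.5555, 0.0543, 0.0506]
tool_rot: [[-0.9, 0.435, -0.006], [0.435, 0.9, 0.004], [0.007, 0.001, -1.0]]
wrist_force: [-15.1, 8.5, 11.2]
opening: 0.0109
```

```bash
python3 d.py
```

```text
tcp [0.5555 0.0543 0.0506] t 32.4 dp mm [1.5 0.3 0.6] rows 0.02759415913917472
turn z rad 0.0032
tilt fix [ 0.001  -0.0074  0.    ]
[-15.1195   8.4599  11.2242] push -17.297336324209695
```

Force climbs with no more travel (home). Relaxing, releasing and retreating upward.

Call:
arm_command(hand=[1, 1, 0.4, 0.1, 0.1, 0.1, 0.1, 0.1, 0.1, 0.1], dp=[[1, 0, 0], [0, 0, 0], [0, 0, 0], [0, 0, 0], [0, 0, 0], [0, 0, -10], [0, 0, -25], [0, 0, -45], [0, 0, -45], [0, 0, 0]], turn=[[0, -0.006, 0], [0, 0, 0], [0, 0, 0], [0, 0, 0], [0, 0, 0], [0, 0, 0], [0, 0, 0], [0, 0, 0], [0, 0, 0], [0, 0, 0]])

```text
time: 33.65
tool_pos: [0.5573, 0.054, 0.183]
tool_rot: [[-0.9, 0.436, 0.005], [0.436, 0.9, 0.001], [-0.004, 0.003, -1.0]]
wrist_force: [-0.8, 0.2, -1.1]
opening: 0.0382
```

Run:
```python
from h import *
s=read_state();print(s["tool_pos"],s["time"],s["opening"],s["wrist_force"])
a=shot("wrist","w11.png");b=shot("scene","s11.png");t=shot("top","t11.png")
o=np.hstack([cv2.resize(a[100:300,200:400],(500,500)),cv2.resize(b[190:270,295:345],(300,500)[:2],interpolation=cv2.INTER_CUBIC)])
cv2.imwrite("pics/c11.png",o)
W=cam("wrist");print(proj(W,(.583,.0412,.06)),proj(W,(.555,.0545,.06)))
# anything shifted elsewhere, first vs last
for n,f0,f1 in(("scene","scene0.png","s11.png"),):
    d=cv2.absdiff(cv2.imread("pics/"+f0),cv2.imread("pics/"+f1)).max(2)
    m=cv2.morphologyEx((d>60).astype(np.uint8),cv2.MORPH_OPEN,np.ones((3,3)))
    print([tuple(x) for x in cv2.connectedComponentsWithStats(m)[2][1:] if x[4]>15])
```

```text
[0.5573 0.054  0.183 ] 33.65 0.03822632431120171 [-0.7788  0.1649 -1.0945]
[319.0183 222.1238] [318.8086 189.5567]
[(np.int32(324), np.int32(0), np.int32(6), np.int32(4), np.int32(20)), (np.int32(341), np.int32(54), np.int32(18), np.int32(10), np.int32(120)), (np.int32(319), np.int32(57), np.int32(6), np.int32(6), np.int32(26)), (np.int32(337), np.int32(77), np.int32(18), np.int32(7), np.int32(91)), (np.int32(341), np.int32(83), np.int32(17), np.int32(14), np.int32(142)), (np.int32(319), np.int32(100), np.int32(40), np.int32(71), np.int32(1797)), (np.int32(477), np.int32(159), np.int32(8), np.int32(5), np.int32(35)), (np.int32(441), np.int32(178), np.int32(20), np.int32(11), np.int32(137)), (np.int32(270), np.int32(184), np.int32(15), np.int32(11), np.int32(108)), (np.int32(420), np.int32(204), np.int32(16), np.int32(10), np.int32(91)), (np.int32(313), np.int32(211), np.int32(37), np.int32(35), np.int32(503)), (np.int32(352), np.int32(229), np.int32(28), np.int32(15), np.int32(222)), (np.int32(421), np.int32(247), np.int32(12), np.int32(13), np.int32(127))]
```

The viewer limit is reached, so I'll check numerically: the clip mask in the wrist view, and bystander positions before and after.

Run:
```python
from h import *
W=cam("wrist");im=cv2.imread("pics/w11.png");h=cv2.cvtColor(im,cv2.COLOR_BGR2HSV)
x0,y0=280,150;s=h[y0:270,x0:360];m=((s[:,:,1]<70)&(s[:,:,2]>45)).astype(np.uint8)*255
n,l,st,ce=cv2.connectedComponentsWithStats(m);i=1+np.argmax(st[1:,4]);print(st[i])
for r in range(0,120,4):
    c=np.flatnonzero(l[r]==i)
    if len(c): print(r+y0,[(int(q[0]+x0),int(q[-1]+x0)) for q in np.split(c,np.flatnonzero(np.diff(c)>1)+1)])
d=np.array([.8988,-.4383]);A=np.array([.583,.0412]);e=np.array([.4383,.8988])
for n,x,y,z in(("plate back",-44,0,.0575),("tab top",-32,0,.0925),("throat L",0,17,.0625),("throat R",0,-17,.0625),("mouth",20,0,.0625),("spindle top",0,0,.0825)):
    P=A+(x*d+y*e)/1000; print(n,proj(W,(*P,z-.0065)).round(1))
for cam_,f0,f1 in(("scene","scene0.png","s11.png"),("top","top0.png","t11.png")):
    for f in(f0,f1):
        g=cv2.cvtColor(cv2.imread("pics/"+f),cv2.COLOR_BGR2HSV)
        o=[]
        for lo,hi in(((24,150,90),(34,255,255)),((105,150,60),(125,255,255)),((0,190,120),(5,255,255))):
            k=cv2.connectedComponentsWithStats(cv2.inRange(g,lo,hi)); o+=[tuple(c.round(1)) for c,q in zip(k[3][1:],k[2][1:]) if 25<q[4]<600]
        print(cam_,[(float(a),float(b)) for a,b in o])
```

```text
[  19   20   37   69 1924]
170 [(307, 327)]
174 [(306, 327)]
178 [(306, 328)]
182 [(306, 328)]
186 [(306, 328)]
190 [(306, 327)]
194 [(306, 327)]
198 [(300, 334)]
202 [(299, 335)]
206 [(299, 335)]
210 [(299, 320), (322, 335)]
214 [(299, 304), (306, 328), (330, 335)]
218 [(299, 304), (306, 326), (330, 335)]
222 [(300, 335)]
226 [(300, 334)]
230 [(305, 330)]
234 [(303, 307), (312, 320), (328, 332)]
238 [(304, 305)]
plate back [319.2 173.1]
tab top [319.3 196.8]
throat L [337.3 220.6]
throat R [300.7 220.5]
mouth [318.9 240.4]
spindle top [319.1 228.7]
scene [(402.4, 233.6), (467.8, 291.7)]
scene [(402.3, 233.6), (467.4, 291.9)]
top [(198.9, 167.6), (205.1, 216.9), (271.8, 242.2), (260.3, 196.0), (13.2, 228.9), (253.6, 134.2), (419.1, 151.1)]
top [(198.8, 167.4), (204.8, 216.9), (13.2, 228.7), (240.8, 258.8), (419.0, 151.3)]
```

```bash
python3 -c "
from cell import *
s=read_state();print(s['time'],s['wrist_force']);print(hand_in())"
```

```text
33.8 [ 0.27289956 -0.20683598 -0.00255407]
the job is handed in; nothing more can be done
None
```

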